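Stack and clamp a lacquered guitar-finish sample

ROBOT

A 7-joint arm with a two-finger parallel gripper is mounted at the origin on the work surface. World frame = base frame: x ahead of the robot, y to its left, z up, the work surface at z = 0. Lengths are in m, angles in rad, forces in N, time in s.
With the tool pointing down it reaches from about 0.35 to 0.9 m from the base axis. Payload 19.9 kg.
Tool frame: the origin (TCP) lies midway between the tips of the shut fingers; the grasp point (between the pads) lies 19 mm behind it; z points along the fingers, y is the line along which they close (so a half turn about z gives the same grasp; the last joint's range is limited). The gripper opens to 94 mm and grips with 3 to 60 N. Pads are 16 mm wide; open, the fingers measure 119 mm over their backs; the gripper's body (75 mm by 177 mm) begins 78 mm behind the grasp point.
Start: joints at [-1.145, 0.417, -0.01, 1.614, 0.005, 1.111, -0.053], TCP at [0.281, 0.558, 0.205] pointing down, gripper open.
Joint ranges: [-2.81, 2.81], [-0.39, 2.02], [-1.27, 1.25], [0.06, 2.57], [-1.19, 4.33], [0.19, 2], [-2.82, 2.82]. Speed limits (rad/s): [1.89, 1.89, 2.39, 2.39, 3.01, 3.01, 3.01].

INTERFACE

Orientations are given as a rotation vector (axis times angle).
In Python, from workcell import status, eyes, order gives the robot as it stands.
- The arm moves only by the tool play_rows, never from a script. Its argument "rows" is a list of rows, each a list of 3 entries, a list of its own where there are three numbers: the closure in counts, from 0 (fully open) to 255 (shut), then the shift along the tool's x, y, z in units of 40 mm (1.0 is 40 mm), then the turn, a rotation vector about the tool's x, y, z in units of 5 degrees (1.0 is 5 degrees). In form: [[gripper, [dx, dy, dz], [ax, ay, az]], ...]. A call has 1 to 20 rows; each row is the pose to reach, as a shift and turn from the pose commanded when the call began, along the tool's axes at that moment; what a row does not reach only later rows make up. A row lasts 1/10 s, in which the tool goes at most 50 mm and 8.59 degrees, less where a joint would pass 70% of its speed; a pose out of reach is approached as far as the arm can. A call with a gripper value outside its range is refused whole. The fingers move at their own pace and stop on an object; "squeeze" is the grip in N (left out, the last holds). Time passes only in rows, so rows that repeat a pose let the fingers close. It gives the time, the measured TCP pose, the force, the opening and the grip force at its end, in the units of the state.
- status.state(): the state, without advancing time (a new reading comes with each control period).
- eyes.read_camera(name): name is "scene" or "side" or "wrist"; returns the picture (480x640x3 uint8, red, green, blue); there is no depth.
- eyes.camera_params(name): a dict with "mtx" (3x3 intrinsics, pixels), "origin" and "orientation" of the camera in the world; the wrist camera has in their place "mount" (4x4, takes a point from camera to tool coordinates, whose origin is the TCP and whose axes are the flange's). Camera axes: x right, y up, looking along -z (the intrinsics and any distortion apply to the point x, -y, -z); pixel columns grow to the right and rows downward; lengths in m; the calibration is good to about 2 mm. The wrist camera is an equidistant fisheye: a pixel r from the principal point sees the ray r / f radians off the axis. A picture is of the moment at which its call begins: read the wrist's pose just before it. camera_params takes no time and is no camera call.
- order.close_job(): hands the job in; it is judged then, once.
The state is a dict: "t": time; "qpos": joint angles; "dq": joint speeds; "effort": joint torques, N m; "tool_pos": TCP position; "tool_rot": TCP orientation; "force": force on the tool from outside, world axes, zero at the start; "wrist_torque": the same for the moment, N m; "grip_width": finger opening in m; "finger_force": force on a finger pad.
Only numpy, scipy, OpenCV 4.12 (cv2) and the standard library are available. Lean on these libraries where they do the work, as an engineer would, in place of code of your own. Each camera call takes 0.05 s, during which the arm holds its last target. There are 200 camera calls.

TASK

Build up a guitar-finish sample in the laminating clamp: with the bed pulled out, stack all the bare maple plies that are on the bench on its two pegs, then turn the face plate over and seat it on top with its green side up. Push the bed fully home under the screw and turn the T-handle clockwise until the rising resistance shows that the stack is firmly clamped, without forcing it further; leave the bystanders where they are.

Things in the scene. Friction and masses are not known exactly. Their poses are not given: they have to be found in the camera images.
- clamp: laminating clamp, blue steel, fixed to the bench. Origin on the bench under the middle of its base (base 340 x 90 mm in x, y, 15 mm thick); body x is the direction in which the bed slides home, z up. At x = +140 to +170 mm stands a column 70 mm wide in y; from it an arm 42 mm wide (height 120 to 146 mm) reaches back over the bed to x = +50 mm, with the vertical screw at x = +80 mm, y = 0
- bed (a joint): sliding aluminium bed of the clamp (m): 0 = pulled out towards the robot for loading, 0.150 = fully home, with its seat centred under the screw. Starts between 0 and 0.025; slides with 3 N of friction and stays where it is left. Loading is possible only while it is out (below about 0.05), since the clamp's arm and T-handle are in the way further in
- seat (a point): centre of the top of the bed's raised seat (the seat is 90 x 36 mm in x, y, so plates overhang it by 7 mm at both long sides), 45 mm above the bench; moves with the bed; x along the slide, z up. Two steel alignment pegs of 10 mm diameter stand at x = -40 and +40 mm, y = 0, and rise 51 mm above this point (the last 5 mm taper): the plates' end notches go round them, with 2 mm play. Below the seat (from 18 mm below this point) the bed is 62 mm wide
- tab_top (a point): centre of the top of the red push-tab on the robot's side of the bed, 75 mm above the bench, 95 mm behind the seat's centre; the tab is 12 mm thick in x, 30 mm wide in y and 48 mm high, and moves with the bed
- handle (a joint): turn of the T-handle on the vertical screw (rad), 0 = fully raised at the start, grows clockwise seen from above (tightening), end stop at 10.5. The screw and handle go down 4 mm per rad. Turning freely takes 0.16 N m; once the foot bears on the stack the resistance grows by 0.128 N m for each further rad (the foot is sprung, 8 N per mm; 30 N is firm, 100 N would crush the stack), and the screw holds where it is left up to about 40 N of clamping force
- t_bar (a point): centre of the T-handle's cross bar, on the screw axis, 210 mm above the bench at joint 0; x along the bar (which is 74 mm long with ball ends of 18 mm diameter, 14 mm wide, 16 mm high), z up. Under the bar's middle is a hub of 20 mm diameter, from 8 to 16 mm below this point, and below that the 16 mm screw
- foot: the clamp's round pressure foot, cork-faced, 32 mm in diameter, under the screw: origin on the screw axis, 6 mm above its flat lower face, which is 106 mm above the bench at handle joint 0; it does not turn, goes down with the screw and is pushed up against its spring when it bears on something
- face: face plate: 90 x 50 x 14 mm (body x, y, z), 50 g, with the same end notches as the plies; its body -z side is lacquered green (a 4 mm green layer), its +z side is bare brown wood. Origin at the centre of the plate. It starts flat on the bench with the green side down (body z up), length roughly left to right; finished, body z points down
- rack: turning rack, plywood, fixed: base 90 x 100 mm in x, y, 10 mm thick, with two fences 90 mm long (y), 14 mm thick, up to 45 mm above the bench, leaving a slot 20 mm wide (x) between them, 35 mm deep. The face plate can be stood in it on a short end, half turned over, to be taken again from the other side. Origin on the bench under the middle of the slot; x across the slot, z up
- tape: bystander: yellow and black tape measure, 65 x 45 x 60 mm, origin at the centre of its underside
- wax_tin: bystander: round wax tin, 70 mm in diameter, 45 mm high, origin at the centre of its underside
- sand_block: bystander: cork sanding block, 60 x 35 x 30 mm, origin at the centre of its underside
- ply_a: core ply: bare pale maple plate 90 x 50 x 10 mm (body x, y, z), both sides alike, 35 g, with a U-notch 14 mm wide (y) and 12 mm deep (x) cut into the middle of each short end. Origin at the centre of the plate. Lies flat on the bench at the start (2 to 4 of the four plies are there)
- ply_b: core ply: bare pale maple plate 90 x 50 x 10 mm (body x, y, z), both sides alike, 35 g, with a U-notch 14 mm wide (y) and 12 mm deep (x) cut into the middle of each short end. Origin at the centre of the plate. Lies flat on the bench at the start (2 to 4 of the four plies are there)
- ply_c: core ply: bare pale maple plate 90 x 50 x 10 mm (body x, y, z), both sides alike, 35 g, with a U-notch 14 mm wide (y) and 12 mm deep (x) cut into the middle of each short end. Origin at the centre of the plate. Lies flat on the bench at the start (2 to 4 of the four plies are there)
- ply_d: core ply: bare pale maple plate 90 x 50 x 10 mm (body x, y, z), both sides alike, 35 g, with a U-notch 14 mm wide (y) and 12 mm deep (x) cut into the middle of each short end. Origin at the centre of the plate. Lies flat on the bench at the start (2 to 4 of the four plies are there)
Mind the look-alikes: they are no part of the job. What is shaped like the ply_d but orange or purple is not meant.

How it is judged:
On the way, in this order (a step that is already met when the one before it is completed fails the run):
1. every ply lies on the seat, round both pegs, with the bed still out (horizontal distance between each of ply_a, ply_b, ply_c, ply_d and seat below 0.005 m and angle between the x axis of each of ply_a, ply_b, ply_c, ply_d and the x axis of seat, either way round below 0.1 rad and angle between the z axis of each of ply_a, ply_b, ply_c, ply_d and the z axis of seat, either way round below 0.06 rad and z of each of ply_a, ply_b, ply_c, ply_d in the frame of seat above 0 m and value of joint bed below 0.06 m), for 0.2 s.
2. the face plate is seated on the pegs on top of the plies, green side up, let go, with the bed still out (all of step 1 and horizontal distance between face and seat below 0.005 m and angle between the x axis of face and the x axis of seat, either way round below 0.1 rad and angle between the z axis of face and the z axis of seat, either way round below 0.06 rad and z of face in the frame of seat above 0 m and angle between face's own z axis and vertical above 3.05 rad and height (world z) of face above 0.06 m and contact force between the fingers and face below 0.5 N), for 0.3 s.
3. the bed with the stack is fully home under the screw (horizontal distance between each of ply_a, ply_b, ply_c, ply_d, face and seat below 0.005 m and angle between the x axis of each of ply_a, ply_b, ply_c, ply_d, face and the x axis of seat, either way round below 0.1 rad and angle between the z axis of each of ply_a, ply_b, ply_c, ply_d, face and the z axis of seat, either way round below 0.06 rad and z of each of ply_a, ply_b, ply_c, ply_d, face in the frame of seat above 0 m and angle between face's own z axis and vertical above 3.05 rad and height (world z) of face above 0.06 m and value of joint bed above 0.144 m), for 0.2 s.
4. the foot clamps the face plate (value of joint bed above 0.144 m and contact force between foot and face above 20 N), for 0.2 s.
At the end, for the whole second after the job is handed in: All plies and the face plate lie flat on the seat round both pegs (within 5 mm in plan, 0.1 rad in direction, 0.06 rad of flat), face plate on top, green side up; the bed within 6 mm of fully home; the foot presses on the face plate with more than 20 N (all of step 4 and horizontal distance between each of ply_a, ply_b, ply_c, ply_d, face and seat below 0.005 m and angle between the x axis of each of ply_a, ply_b, ply_c, ply_d, face and the x axis of seat, either way round below 0.1 rad and angle between the z axis of each of ply_a, ply_b, ply_c, ply_d, face and the z axis of seat, either way round below 0.06 rad and z of each of ply_a, ply_b, ply_c, ply_d, face in the frame of seat above 0 m and angle between face's own z axis and vertical above 3.05 rad and height (world z) of face above 0.06 m and angular speed of face below 0.1 rad/s); the robot touches nothing.
It fails at once if the stack is crushed: the foot presses with more than 100 N (contact force between foot and anything else above 100 N).
It fails at once if the tape measure is moved more than 30 mm or knocked over (distance of tape from where it was at the start of the episode above 0.03 m or angle between tape's own z axis and vertical above 0.5 rad).
It fails at once if the wax tin is moved more than 30 mm or knocked over (distance of wax_tin from where it was at the start of the episode above 0.03 m or angle between wax_tin's own z axis and vertical above 0.5 rad).
It fails at once if the sanding block is moved more than 30 mm or knocked over (distance of sand_block from where it was at the start of the episode above 0.03 m or angle between sand_block's own z axis and vertical above 0.5 rad).
Of ply_a, ply_b, ply_c, ply_d only 2 to 4 are there at a start; the rules pass over those that are not, and their reading is None.
At some moment in a run one of ply_a, ply_b, ply_c, ply_d, face may be knocked a few centimetres aside while the robot is not near it.
Once in a run the grip may slacken for a moment while it holds something.
It also fails if it takes over 210 s, if anything falls off the work surface, if the arm or the gripper's body presses on something with over 40 N, if the wrist force passes 120 N, or if a joint passes its speed limit or range.

## Working session

There is one attempt and no reset: what is moved stays moved. The work goes in short steps, Python scripts to look and compute and a tool call to move; the robot and the scene stay as the last step left them, time stands still between calls to the robot, and variables do not carry over. Pictures are saved under pics/ and viewed, at most 14 in all, crops included, and the job is handed in when it is done.

Besides the shell and the picture viewer there is one more tool, called as a command line: name --argument value ..., lists and objects as JSON in quotes. play_rows: Moves the arm, as the interface text tells. Its arguments: {"type":"object","properties":{"rows":{"type":"array","items":{"type":"array"}},"squeeze":{"type":"number"}},"required":["rows"]}

```bash
mkdir -p pics; ls; python3 - <<'E'
from workcell import status, eyes
import cv2, numpy as np
s=status.state(); print(s)
for n in("scene","side","wrist"):
    print(n,eyes.camera_params(n))
for n in("scene","side"):
    cv2.imwrite(f"pics/{n}0.png",eyes.read_camera(n)[:,:,::-1])
E
```

```text
pics
{'t': 0.0, 'qpos': array([-1.14549745,  0.41796962, -0.01029821,  1.6141641 ,  0.00472926,
        1.11069276, -0.05298264]), 'dq': array([-1.47958158e-03, -1.74326804e-04,  2.41763628e-05, -8.27836954e-04,
       -8.71939001e-04, -3.30383795e-04,  6.27775808e-04]), 'effort': array([-5.27372486e-04, -8.51226497e+01,  6.38480242e-01, -4.25980568e+01,
       -4.88630799e-02,  1.85702916e-02,  1.17622071e-04]), 'tool_pos': array([0.28112321, 0.55779056, 0.20483227]), 'tool_rot': array([-7.26516665e-01, -3.05626400e+00,  1.88488953e-03]), 'force': array([ 0.1668415 , -0.72960385, -0.05085777]), 'wrist_torque': array([-0.00986722,  0.04183595, -0.02607638]), 'finger_force': 0.0, 'grip_width': 0.09372282655521906}
scene {'mtx': array([[446.72861094,   0.        , 314.85058587],
       [  0.        , 446.72861094, 238.93122876],
       [  0.        ,   0.        ,   1.        ]]), 'origin': array([ 1.31883092, -0.03598679,  0.67352611]), 'orientation': array([0.74095914, 0.79719518, 1.54557236])}
side {'mtx': array([[445.72740278,   0.        , 317.61689788],
       [  0.        , 445.72740278, 238.33895995],
       [  0.        ,   0.        ,   1.        ]]), 'origin': array([ 0.18136747, -0.69925195,  0.9441388 ]), 'orientation': array([ 0.68817171, -0.19995219, -0.51946623])}
wrist {'mtx': array([[371.64829954,   0.        , 320.05454219],
       [  0.        , 371.64829954, 234.34198248],
       [  0.        ,   0.        ,   1.        ]]), 'mount': array([[ 2.31787184e-04,  9.62915674e-01,  2.69802431e-01,
         7.83633602e-02],
       [ 9.99999965e-01, -1.88032076e-04, -1.88019590e-04,
        -5.02800405e-04],
       [-1.30315499e-04,  2.69802465e-01, -9.62915683e-01,
        -1.79607236e-01],
       [ 0.00000000e+00,  0.00000000e+00,  0.00000000e+00,
         1.00000000e+00]])}
```

View pics/scene0.png

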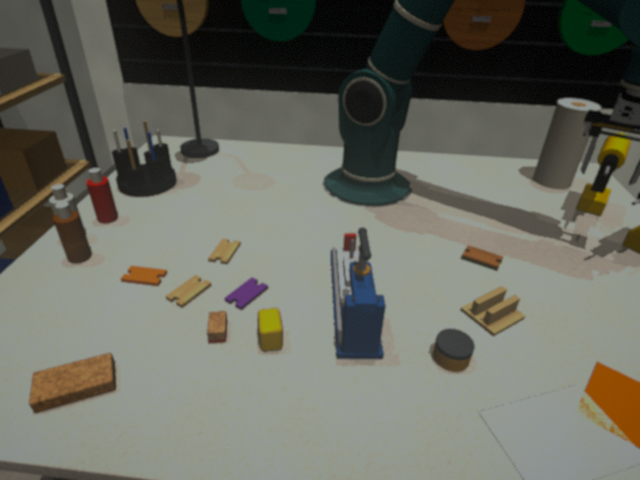

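View pics/side0.png

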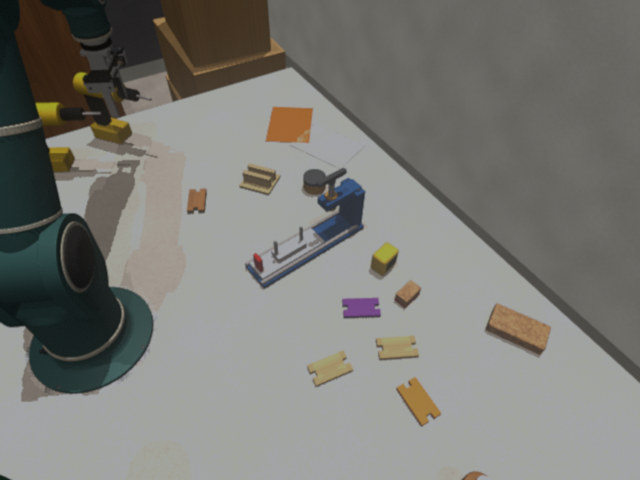

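Scene: two pale plies at side (330,367) and (397,347), or scene (224,250) and (188,290). Look-alikes are orange at side (418,400) and purple at (361,307). The brown face is at side (197,200), the rack at (260,178), and the clamp tab at (258,262). Only the two pale plates fit "bare pale maple", so I'll measure those and confirm in a crop.

```bash
cat > h.py <<'E'
import numpy as np, cv2
from scipy.spatial.transform import Rotation as R
from workcell import status, eyes
def cam(n):
    p=eyes.camera_params(n); K=p['mtx']
    if n!='wrist': return K,np.array(p['origin']),R.from_rotvec(p['orientation']).as_matrix(),False
    s=status.state(); T=np.eye(4); T[:3,:3]=R.from_rotvec(s['tool_rot']).as_matrix(); T[:3,3]=s['tool_pos']
    M=T@p['mount']; return K,M[:3,3],M[:3,:3],True
def ray(c,uv):
    K,o,Rm,f=c; a=(np.atleast_2d(uv)-K[:2,2])/K[0,0]
    if f:
        r=np.linalg.norm(a,axis=1,keepdims=True)+1e-9; d=np.hstack([np.sin(r)*a/r,np.cos(r)])
    else: d=np.hstack([a,np.ones((len(a),1))])
    return o,(d*[1,-1,-1])@Rm.T
def onz(c,uv,z):
    o,d=ray(c,uv); return (o+d*((z-o[2])/d[:,2:]))
def proj(c,X):
    K,o,Rm,f=c; p=(np.atleast_2d(X)-o)@Rm*[1,-1,-1]
    if f:
        n=np.linalg.norm(p[:,:2],axis=1,keepdims=True)+1e-9; a=p[:,:2]/n*np.arctan2(n,p[:,2:])
    else: a=p[:,:2]/p[:,2:]
    return a*K[0,0]+K[:2,2]
def blobs(c,img,lo,hi,z,amin=60):
    m=cv2.inRange(cv2.cvtColor(img,cv2.COLOR_RGB2HSV),np.array(lo),np.array(hi))
    m=cv2.morphologyEx(m,cv2.MORPH_OPEN,np.ones((2,2)))
    out=[]
    for k in cv2.findContours(m,cv2.RETR_EXTERNAL,cv2.CHAIN_APPROX_NONE)[0]:
        if cv2.contourArea(k)<amin: continue
        P=onz(c,k[:,0].astype(float),z)[:,:2]
        (x,y),(w,h),a=cv2.minAreaRect((P*1000).astype(np.float32))
        if w<h: a+=90
        out.append((k[:,0].mean(0).round(),round(x,1),round(y,1),round(max(w,h)),round(min(w,h)),round((a+90)%180-90,1)))
    return out
def snap(n):
    c=cam(n); return c,eyes.read_camera(n)
E
python3 - <<'E'
from h import *
for n in("side","scene"):
    c,im=cam(n),cv2.imread(f"pics/{n}0.png")[:,:,::-1].copy()
    h=cv2.cvtColor(im,cv2.COLOR_RGB2HSV)
    pts={"side":[(330,367),(397,347),(197,200),(258,262),(275,270),(262,172),(418,400)],"scene":[(224,250),(188,290),(482,257),(349,240),(365,315),(480,300),(145,275)]}[n]
    print(n,[h[y,x].tolist() for x,y in pts])
    for nm,lo,hi,z in(("pale",(13,60,120),(25,175,255),.01),("brown",(4,120,60),(12,255,180),.014),("red",(0,180,80),(4,255,255),.075),("red2",(174,150,80),(180,255,255),.075),("blue",(100,120,30),(125,255,255),.015),("orange",(8,180,150),(16,255,255),.01)):
        for b in blobs(c,im,lo,hi,z): print(nm,b)
im=cv2.imread("pics/side0.png")
a=cv2.resize(im[290:430,300:460],(800,700))[:600]; 
b=cv2.resize(im[150:290,180:380],None,fx=4,fy=4,interpolation=cv2.INTER_CUBIC)
cv2.imwrite("pics/cropA.png",cv2.resize(im[290:430,300:460],(640,560),interpolation=cv2.INTER_CUBIC)); cv2.imwrite("pics/cropB.png",b)
E
```

```text
side [[21, 90, 162], [21, 91, 162], [14, 129, 144], [2, 106, 89], [110, 10, 149], [16, 68, 82], [18, 157, 161]]
pale (array([419., 402.]), 552.2, -514.0, 91, 51, 87.4)
pale (array([332., 369.]), 430.4, -356.5, 89, 49, -7.4)
pale (array([399., 348.]), 588.9, -393.7, 89, 49, -27.1)
pale (array([521., 327.]), 872.2, -499.7, 130, 70, -61.4)
pale (array([409., 292.]), 708.4, -286.5, 60, 34, 14.3)
pale (array([197., 200.]), 373.7, 293.7, 87, 46, 63.3)
pale (array([262., 186.]), 564.8, 246.1, 123, 67, -13.4)
pale (array([258., 176.]), 575.9, 299.2, 89, 16, -51.6)
pale (array([287., 130.]), 781.2, 458.9, 149, 147, 54.2)
pale (array([274.,  50.]), 1010.6, 996.1, 155, 73, 50.9)
blue (array([326., 226.]), 645.7, 3.2, 71, 22, 6.1)
blue (array([347., 190.]), 773.9, 102.7, 85, 52, 7.4)
scene [[19, 125, 153], [19, 127, 153], [14, 161, 133], [2, 129, 79], [110, 98, 60], [20, 117, 152], [15, 204, 155]]
pale (array([611., 425.]), 824.2, 410.8, 74, 29, 20.4)
pale (array([588., 410.]), 801.0, 388.8, 40, 21, 20.6)
pale (array([ 70., 379.]), 849.6, -510.8, 130, 71, -61.4)
pale (array([217., 323.]), 683.2, -296.0, 61, 34, 13.3)
pale (array([506., 322.]), 601.9, 301.8, 98, 21, -51.6)
pale (array([504., 305.]), 547.5, 308.5, 92, 16, -51.7)
pale (array([491., 295.]), 519.7, 287.0, 92, 14, -52.1)
pale (array([189., 290.]), 592.9, -387.0, 91, 50, -26.5)
pale (array([484., 255.]), 365.4, 299.9, 90, 50, 64.3)
pale (array([225., 251.]), 435.0, -349.4, 88, 50, -6.9)
pale (array([ 25., 210.]), 313.5, -962.7, 242, 27, 0.1)
pale (array([ 71., 174.]), 82.6, -961.3, 179, 28, 2.5)
pale (array([29., 89.]), -772.2, -1672.9, 489, 41, 1.5)
red (array([ 98., 184.]), 256.7, -763.4, 53, 51, 36.9)
blue (array([364., 293.]), 542.0, 3.4, 125, 80, 3.0)
blue (array([  3., 198.]), 260.2, -1067.3, 228, 25, 36.4)
orange (array([144., 275.]), 556.2, -507.2, 81, 40, 88.2)
```

View pics/cropA.png

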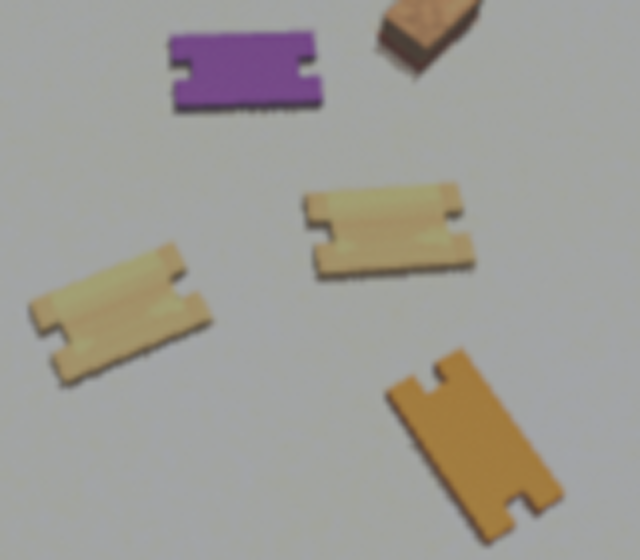

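View pics/cropB.png

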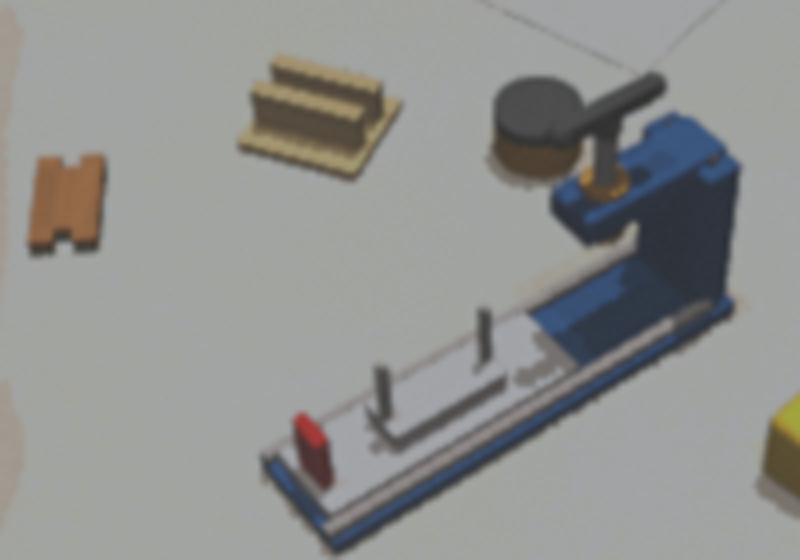

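The crops confirm it: two pale maple plies at side (330,367) and (397,347), with the orange and purple plates as look-alikes. The pegs are at side (276,242) and (301,228), the tab at (258,257), and the bed is out.

```bash
python3 - <<'E'
from h import *
c=cam("side")
print("pegs",onz(c,[(275.7,242),(301,228)],.096).round(3).tolist())
print("tab",onz(c,[(257.5,256.5)],.075).round(3).tolist())
print("base corners", onz(c,[(180+335/4,150+548/4),(180+733/4,150+305/4),(180+265/4,150+458/4)],.015).round(3).tolist())
print("tbar",onz(c,[(343.7,170.5),(322,182.5)],.213).round(3).tolist())
print("rack fence tops", onz(c,[(180+252/4,150+88/4),(180+362/4,150+125/4),(180+272/4,150+60/4),(180+382/4,150+85/4)],.045).round(3).tolist())
s=status.state(); print(R.from_rotvec(s['tool_rot']).as_matrix().round(3))
E
```

```text
pegs [[0.468, -0.038, 0.096], [0.545, -0.03, 0.096]]
tab [[0.414, -0.041, 0.075]]
base corners [[0.401, -0.091, 0.015], [0.733, -0.05, 0.015], [0.394, -0.004, 0.015]]
tbar [[0.682, -0.01, 0.213], [0.612, -0.02, 0.213]]
rack fence tops [[0.53, 0.299, 0.045], [0.582, 0.219, 0.045], [0.557, 0.321, 0.045], [0.616, 0.251, 0.045]]
[[-0.893  0.45  -0.   ]
 [ 0.45   0.893 -0.001]
 [-0.    -0.001 -1.   ]]
```

```bash
cat >> h.py <<'E'
def pose(xang,tilt=0):
    """tool x at xang deg in plan, z down; tilt>0 swings tool z horizontally toward the tool-x direction"""
    a=np.radians(xang); x=np.array([np.cos(a),np.sin(a),0]); z=np.array([0,0,-1.]); 
    M=np.stack([x,np.cross(z,x),z],1)
    return M@R.from_rotvec([0,np.radians(tilt),0]).as_matrix()
def rel(*targets):
    s=status.state(); R0=R.from_rotvec(s['tool_rot']).as_matrix(); p0=s['tool_pos']
    for p,xa,t in targets:
        d=R0.T@(np.array(p)-p0)/.04; w=R.from_matrix(R0.T@pose(xa,t)).as_rotvec(degrees=True)/5
        print("shift",d.round(3).tolist(),"turn",w.round(2).tolist(),"rows",np.ceil(max(np.linalg.norm(d)*.8,np.linalg.norm(w)*5/8.59)))
E
python3 - <<'E'
from h import *
rel(((.48,.1,.3),165,0),((.433,-.353,.2),173,0))
E
```

```text
shift [-9.591, -7.987, -2.368] turn [-0.01, -0.0, -2.35] rows 11.0
shift [-13.638, -18.626, 0.143] turn [-0.01, -0.0, -3.95] rows 19.0
```

play_rows --rows '[[0, [-9.6, -8, -2.4], [0, 0, -2.35]], [0, [-9.6, -8, -2.4], [0, 0, -2.35]], [0, [-9.6, -8, -2.4], [0, 0, -2.35]], [0, [-9.6, -8, -2.4], [0, 0, -2.35]], [0, [-9.6, -8, -2.4], [0, 0, -2.35]], [0, [-9.6, -8, -2.4], [0, 0, -2.35]], [0, [-9.6, -8, -2.4], [0, 0, -2.35]], [0, [-9.6, -8, -2.4], [0, 0, -2.35]], [0, [-9.6, -8, -2.4], [0, 0, -2.35]], [0, [-9.6, -8, -2.4], [0, 0, -2.35]], [0, [-9.6, -8, -2.4], [0, 0, -2.35]], [0, [-9.6, -8, -2.4], [0, 0, -2.35]], [0, [-9.6, -8, -2.4], [0, 0, -2.35]], [0, [-9.6, -8, -2.4], [0, 0, -2.35]]]'

```text
t: 1.5
tool_pos: [0.4795, 0.1011, 0.301]
tool_rot: [-0.406, -3.114, 0.0]
force: [0.1, 0.8, -0.1]
grip_width: 0.0939
finger_force: 0.0
```

```bash
python3 - <<'E'
from h import *
s=status.state(); print(s['tool_pos'],s['qpos'])
rel(((.433,-.353,.2),173,0))
E
```

```text
[0.47952905 0.10107091 0.30102776] [-0.52561304  0.08775827  0.27398529  1.82179493 -0.025179    1.23621954
  1.06711048]
shift [-1.789, -11.27, 2.528] turn [-0.0, -0.01, -1.57] rows 10.0
```

play_rows --rows '[[0, [-1.8, -11.3, 2.5], [0, 0, -1.57]], [0, [-1.8, -11.3, 2.5], [0, 0, -1.57]], [0, [-1.8, -11.3, 2.5], [0, 0, -1.57]], [0, [-1.8, -11.3, 2.5], [0, 0, -1.57]], [0, [-1.8, -11.3, 2.5], [0, 0, -1.57]], [0, [-1.8, -11.3, 2.5], [0, 0, -1.57]], [0, [-1.8, -11.3, 2.5], [0, 0, -1.57]], [0, [-1.8, -11.3, 2.5], [0, 0, -1.57]], [0, [-1.8, -11.3, 2.5], [0, 0, -1.57]], [0, [-1.8, -11.3, 2.5], [0, 0, -1.57]], [0, [-1.8, -11.3, 2.5], [0, 0, -1.57]], [0, [-1.8, -11.3, 2.5], [0, 0, -1.57]], [0, [-1.8, -11.3, 2.5], [0, 0, -1.57]]]'

```text
t: 2.8
tool_pos: [0.4336, -0.3541, 0.2015]
tool_rot: [0.192, 3.136, 0.001]
force: [-0.2, 0.8, 0.3]
grip_width: 0.0941
finger_force: 0.0
```

```bash
python3 - <<'E'
from h import *
c,im=snap("wrist"); cv2.imwrite("pics/w1.png",im[:,:,::-1])
print(status.state()['qpos'])
for b in blobs(c,im,(13,60,100),(25,175,255),.010,400): print(b)
E
```

```text
[ 0.13906579  0.34967195  0.61238772  1.7994217  -0.22807566  1.0632992
  2.28311041]
(array([396., 413.]), 718.8, -286.6, 63, 36, 13.3)
(array([305., 339.]), 589.0, -388.8, 87, 50, -26.5)
(array([229., 329.]), 561.3, -473.0, 60, 28, -35.9)
(array([323., 205.]), 431.5, -352.2, 90, 50, -7.1)
```

View pics/w1.png

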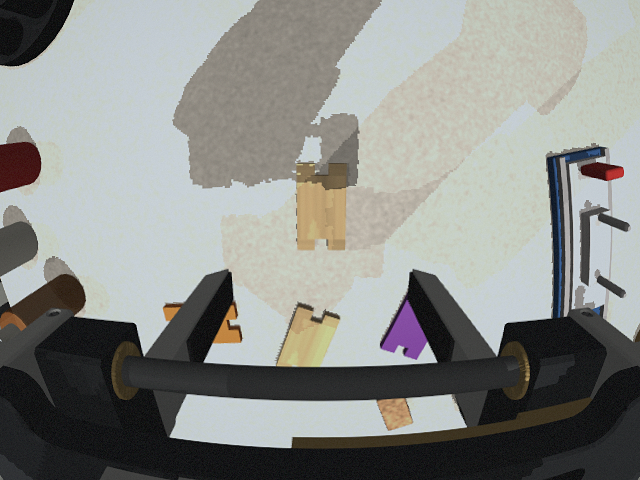

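Wrist view: ply A is at (323,205), in line with the tool. Ply B is at (310,335), and the clamp is at the right edge. Descending on ply A.

```bash
python3 - <<'E'
from h import *
rel(((.4315,-.3522,.04),172.9,0),((.4315,-.3522,.003),172.9,0))
E
```

```text
shift [0.061, 0.04, 4.042] turn [0.01, 0.01, 0.02] rows 4.0
shift [0.061, 0.039, 4.967] turn [0.01, 0.01, 0.02] rows 4.0
```

play_rows --rows '[[60, [0.06, 0.04, 2], [0, 0, 0]], [60, [0.06, 0.04, 3.5], [0, 0, 0]], [60, [0.06, 0.04, 4.4], [0, 0, 0]], [60, [0.06, 0.04, 4.8], [0, 0, 0]], [60, [0.06, 0.04, 4.95], [0, 0, 0]], [60, [0.06, 0.04, 4.95], [0, 0, 0]], [60, [0.06, 0.04, 4.95], [0, 0, 0]], [255, [0.06, 0.04, 4.95], [0, 0, 0]], [255, [0.06, 0.04, 4.95], [0, 0, 0]], [255, [0.06, 0.04, 4.95], [0, 0, 0]], [255, [0.06, 0.04, 4.95], [0, 0, 0]], [255, [0.06, 0.04, 4.95], [0, 0, 0]], [255, [0.06, 0.04, 4.95], [0, 0, 0]], [255, [0.06, 0.04, 4.95], [0, 0, 0]]]' --squeeze 30

```text
t: 4.25
tool_pos: [0.431, -0.3539, 0.0041]
tool_rot: [0.196, 3.135, -0.0]
force: [0.4, 2.1, 8.8]
grip_width: 0.0496
finger_force: 30.0
```

```bash
python3 - <<'E'
from h import *
rel(((.49,-.17,.2),187,0))
E
```

```text
shift [-0.897, 4.745, -4.896] turn [-0.0, 0.01, -2.83] rows 6.0
```

play_rows --rows '[[255, [0, 0, -1], [0, 0, 0]], [255, [0, 0, -2], [0, 0, 0]], [255, [-0.9, 4.75, -4.9], [0, 0, -2.8]], [255, [-0.9, 4.75, -4.9], [0, 0, -2.8]], [255, [-0.9, 4.75, -4.9], [0, 0, -2.8]], [255, [-0.9, 4.75, -4.9], [0, 0, -2.8]], [255, [-0.9, 4.75, -4.9], [0, 0, -2.8]], [255, [-0.9, 4.75, -4.9], [0, 0, -2.8]], [255, [-0.9, 4.75, -4.9], [0, 0, -2.8]], [255, [-0.9, 4.75, -4.9], [0, 0, -2.8]]]'

```text
t: 5.25
tool_pos: [0.4892, -0.1708, 0.1989]
tool_rot: [0.185, -3.135, 0.0]
force: [-0.5, -0.1, -0.4]
grip_width: 0.0495
finger_force: 30.0
```

```bash
python3 - <<'E'
from h import *
c,im=snap("wrist"); cv2.imwrite("pics/w2.png",im[:,:,::-1])
s=status.state(); print(s['tool_pos'],s['grip_width'])
E
```

```text
[ 0.48919955 -0.17086122  0.19890452] 0.04931767380087679
```

View pics/w2.png

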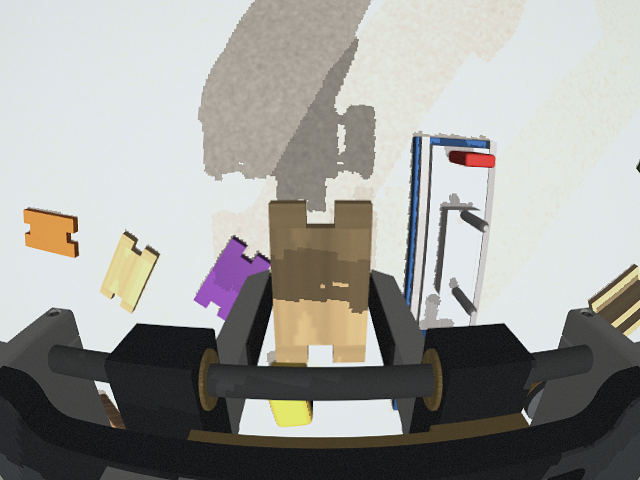

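```bash
python3 - <<'E'
from h import *
c=cam("wrist"); im=cv2.imread("pics/w2.png")
cv2.imwrite("pics/w2c.png",cv2.resize(im[135:325,400:510],None,fx=3,fy=3,interpolation=cv2.INTER_NEAREST))
P=onz(c,[(270,201),(372,201),(364,361),(275,361),(320.5,224),(320.5,345)],.205)
Rt=R.from_rotvec(status.state()['tool_rot']).as_matrix()
print(((P-status.state()['tool_pos'])@Rt*1000).round(1).tolist())
print("pegs",onz(c,[(486,229),(474,311)],.096).round(4).tolist(),onz(c,[(492,160)],.075).round(4).tolist())
E
```

```text
[[46.6, -24.4, -6.0], [46.6, 24.3, -6.0], [-44.0, 24.2, -6.1], [-44.0, -25.9, -6.1], [35.2, -0.3, -6.1], [-32.8, -0.3, -6.1]]
pegs [[0.4685, -0.033, 0.096], [0.5449, -0.0241, 0.096]] [[0.4107, -0.0292, 0.075]]
```

View pics/w2c.png

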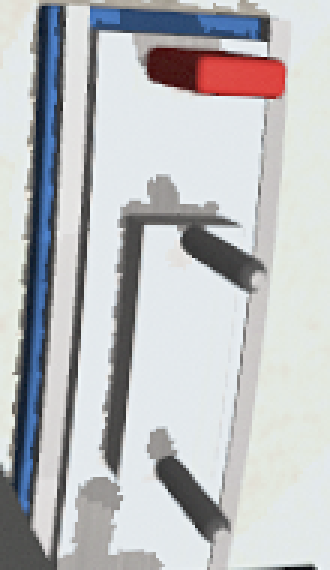

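Crop: the near peg cap is at (486,229), the far cap at (474,314), and the top of the red tab at (480,161).

```bash
python3 - <<'E'
from h import *
c=cam("wrist")
P=onz(c,[(486,228.7),(474,314.3)],.096); print(P.round(4).tolist(),onz(c,[(480.3,160.7)],.075).round(4).tolist())
d=P[1]-P[0]; print(np.linalg.norm(d),np.degrees(np.arctan2(d[1],d[0])),P.mean(0))
E
```

```text
[[0.4683, -0.033, 0.096], [0.5483, -0.0231, 0.096]] [[0.4133, -0.0406, 0.075]]
0.08059905466925245 7.087334508596977 [ 0.50826698 -0.02804361  0.096     ]
```

```bash
python3 - <<'E'
from h import *
rel(((.5093,-.0279,.2),187.1,0),((.5093,-.0279,.112),187.1,0))
E
```

```text
shift [-0.919, 3.49, -0.029] turn [-0.0, -0.01, -0.07] rows 3.0
shift [-0.922, 3.49, 2.171] turn [-0.0, -0.01, -0.07] rows 4.0
```

play_rows --rows '[[255, [-0.9, 2, 0], [0, 0, -0.07]], [255, [-0.92, 3.49, 0], [0, 0, -0.07]], [255, [-0.92, 3.49, 0], [0, 0, -0.07]], [255, [-0.92, 3.49, 1], [0, 0, -0.07]], [255, [-0.92, 3.49, 2], [0, 0, -0.07]], [255, [-0.92, 3.49, 2.17], [0, 0, -0.07]], [255, [-0.92, 3.49, 2.17], [0, 0, -0.07]], [255, [-0.92, 3.49, 2.17], [0, 0, -0.07]], [255, [-0.92, 3.49, 2.17], [0, 0, -0.07]]]'

```text
t: 6.2
tool_pos: [0.5107, -0.0272, 0.1143]
tool_rot: [-0.196, 3.133, 0.0]
force: [-0.8, 0.0, -0.5]
grip_width: 0.0493
finger_force: 30.0
```

```bash
python3 - <<'E'
from h import *
c,im=snap("wrist"); s=status.state(); print(s['tool_pos'],s['grip_width'])
cv2.imwrite("pics/w3.png",cv2.resize(im[180:380,240:400,::-1],None,fx=3,fy=3,interpolation=cv2.INTER_NEAREST))
E
```

```text
[ 0.5106314  -0.02702367  0.11409982] 0.04935063943196836
```

View pics/w3.png

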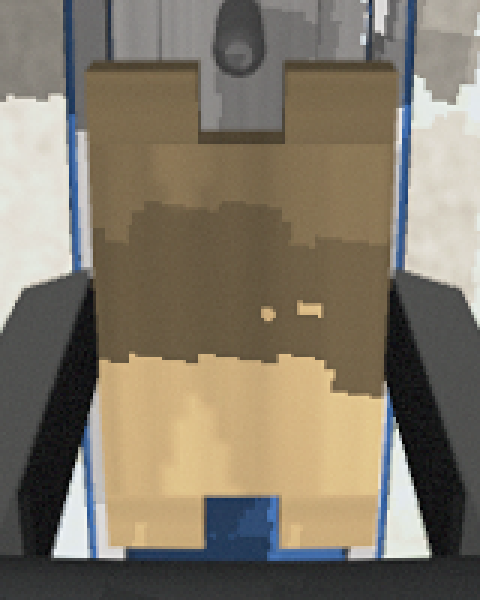

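```bash
python3 - <<'E'
from h import *
c=cam("wrist"); s=status.state(); Rt=R.from_rotvec(s['tool_rot']).as_matrix()
f=lambda uv,z:((onz(c,uv,z)-s['tool_pos'])@Rt*1000).round(1).tolist()
g=lambda a:[(240+x/3,180+y/3) for x,y in a]
zt=s['tool_pos'][2]+.006
print("peg",f(g([(238.5,55)]),.096),"wall notch",f(g([(200,131),(284,131),(205,497),(279,497)]),zt),"ends",f(g([(87,71),(397,71),(110,548),(377,548)]),zt))
P=onz(c,g([(238.5,55)]),.096); print(P)
E
```

```text
peg [[43.5, -0.8, 18.0]] wall notch [[35.4, -7.0, -6.1], [35.4, 6.5, -6.1], [-33.4, -6.9, -5.9], [-33.4, 6.6, -5.9]] ends [[45.3, -24.9, -6.1], [45.3, 24.5, -6.1], [-45.4, -25.0, -5.9], [-45.4, 25.3, -5.9]]
[[ 0.46764926 -0.03326399  0.096     ]]
```

play_rows --rows '[[255, [0.068, -0.018, 0], [0, 0, 0]], [255, [0.068, -0.018, 0], [0, 0, 0]], [255, [0.068, -0.018, 0.2], [0, 0, 0]], [255, [0.068, -0.018, 0.4], [0, 0, 0]], [255, [0.068, -0.018, 0.6], [0, 0, 0]], [255, [0.068, -0.018, 0.7], [0, 0, 0]], [255, [0.068, -0.018, 0.7], [0, 0, 0]], [255, [0.068, -0.018, 0.7], [0, 0, 0]]]'

```text
t: 7.05
tool_pos: [0.5072, -0.0279, 0.0846]
tool_rot: [0.197, -3.135, 0.0]
force: [0.8, 0.2, -1.0]
grip_width: 0.0491
finger_force: 30.0
```

play_rows --rows '[[255, [0, 0, 0.3], [0, 0, 0]], [255, [0, 0, 0.6], [0, 0, 0]], [255, [0, 0, 0.8], [0, 0, 0]], [255, [0, 0, 0.87], [0, 0, 0]], [255, [0, 0, 0.87], [0, 0, 0]], [255, [0, 0, 0.87], [0, 0, 0]]]'

```text
t: 7.65
tool_pos: [0.5073, -0.0279, 0.05]
tool_rot: [-0.197, 3.135, -0.0]
force: [0.3, 0.3, -0.5]
grip_width: 0.0496
finger_force: 30.0
```

Release, then raise to z≈0.2. I'll re-measure ply B from nearby.

play_rows --rows '[[90, [0, 0, 0], [0, 0, 0]], [90, [0, 0, 0], [0, 0, 0]], [90, [0, 0, 0], [0, 0, 0]], [60, [0, 0, -1], [0, 0, 0]], [60, [0, 0, -2], [0, 0, 0]], [60, [0, 0, -3], [0, 0, 0]], [60, [0, 0, -3.8], [0, 0, 0]], [60, [0, 0, -3.8], [0, 0, 0]], [60, [0, 0, -3.8], [0, 0, 0]]]'

```text
t: 8.55
tool_pos: [0.5074, -0.0277, 0.2022]
tool_rot: [-0.198, 3.134, 0.0]
force: [-0.3, 0.8, -0.2]
grip_width: 0.0721
finger_force: 0.0
```

```bash
python3 - <<'E'
from h import *
c,im=snap("wrist"); s=status.state(); print(s['tool_pos'],s['grip_width'])
for b in blobs(c,im,(13,50,60),(25,175,255),.055,400): print(b)
cv2.imwrite("pics/w4.png",im[:,:,::-1])
rel(((.591,-.389,.2),153,0))
E
```

```text
[ 0.50686512 -0.0277215   0.20133021] 0.07208298401210998
(array([403., 435.]), 766.9, 136.4, 466, 33, -82.9)
(array([319., 411.]), 734.0, -0.5, 44, 38, -83.5)
(array([480., 374.]), 670.2, 180.2, 98, 27, 25.5)
(array([163., 376.]), 716.3, -185.9, 96, 28, -8.9)
(array([556., 296.]), 560.4, 254.2, 104, 81, -51.2)
(array([ 41., 241.]), 569.5, -342.6, 84, 48, -26.5)
(array([321., 218.]), 507.0, -27.8, 91, 50, 7.1)
(array([598., 138.]), 378.0, 258.7, 81, 45, 64.4)
shift [-0.953, -9.225, 0.032] turn [-0.0, -0.01, 6.84] rows 8.0
```

View pics/w4.png

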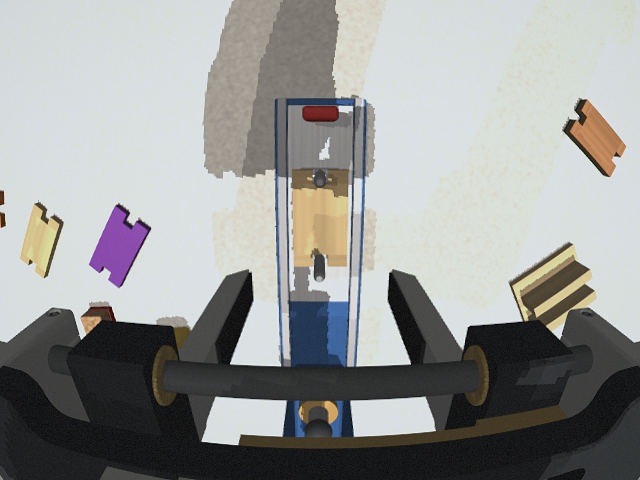

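Ply A is seated round both pegs at (320,218). Next is ply B.

play_rows --rows '[[60, [0, -2, 0], [0, 0, 0]], [60, [0, -4, 0], [0, 0, 3]], [60, [-0.95, -9.2, 0], [0, 0, 6.84]], [60, [-0.95, -9.2, 0], [0, 0, 6.84]], [60, [-0.95, -9.2, 0], [0, 0, 6.84]], [60, [-0.95, -9.2, 0], [0, 0, 6.84]], [60, [-0.95, -9.2, 0], [0, 0, 6.84]], [60, [-0.95, -9.2, 0], [0, 0, 6.84]], [60, [-0.95, -9.2, 0], [0, 0, 6.84]], [60, [-0.95, -9.2, 0], [0, 0, 6.84]], [60, [-0.95, -9.2, 0], [0, 0, 6.84]]]'

```text
t: 9.7
tool_pos: [0.5911, -0.3868, 0.2012]
tool_rot: [-0.732, -3.054, -0.001]
force: [-0.5, 0.3, 0.4]
grip_width: 0.0719
finger_force: 0.0
```

```bash
python3 - <<'E'
from h import *
c,im=snap("wrist"); s=status.state(); print(s['tool_pos'],s['qpos'])
B=[b for b in blobs(c,im,(13,50,60),(25,175,255),.01,400) if 85<b[3]<95]
for b in B: print(b)
b=min(B,key=lambda b:abs(b[1]-591)+abs(b[2]+389))
rel(((b[1]/1e3,b[2]/1e3,.003),180+b[5],0))
E
```

```text
[ 0.59128913 -0.38672049  0.20153808] [ 0.14848885  0.63878052  0.61568379  1.40235438 -0.37603374  1.21898394
  1.9014425 ]
(array([203., 233.]), 553.5, -510.7, 91, 51, 87.9)
(array([318., 210.]), 590.9, -390.1, 91, 50, -26.1)
shift [-0.032, -0.083, 4.963] turn [0.01, -0.01, -0.16] rows 4.0
```

play_rows --rows '[[60, [-0.03, -0.083, 2], [0, 0, -0.16]], [60, [-0.03, -0.083, 3.5], [0, 0, -0.16]], [60, [-0.03, -0.083, 4.4], [0, 0, -0.16]], [60, [-0.03, -0.083, 4.8], [0, 0, -0.16]], [60, [-0.03, -0.083, 4.95], [0, 0, -0.16]], [60, [-0.03, -0.083, 4.95], [0, 0, -0.16]], [255, [-0.03, -0.083, 4.95], [0, 0, -0.16]], [255, [-0.03, -0.083, 4.95], [0, 0, -0.16]], [255, [-0.03, -0.083, 4.95], [0, 0, -0.16]], [255, [-0.03, -0.083, 4.95], [0, 0, -0.16]], [255, [-0.03, -0.083, 4.95], [0, 0, -0.16]], [255, [-0.03, -0.083, 3], [0, 0, -0.16]], [255, [-0.03, -0.083, 0], [0, 0, -0.16]], [255, [-0.03, -0.083, 0], [0, 0, -0.16]], [255, [-0.03, -0.083, 0], [0, 0, -0.16]], [255, [-0.03, -0.083, 0], [0, 0, -0.16]]]' --squeeze 30

```text
t: 11.35
tool_pos: [0.5924, -0.3936, 0.2093]
tool_rot: [0.71, 3.051, -0.005]
force: [1.4, -0.7, -1.2]
grip_width: 0.0493
finger_force: 30.0
```

```bash
cat >> h.py <<'E'
def held(c,im,h,lo=(10,40,40),hi=(25,200,255)):
    """held plate: rectangle in tool mm; h = height of its top face above the tip plane along the tool (m)"""
    s=status.state(); Rt=R.from_rotvec(s['tool_rot']).as_matrix()
    m=cv2.inRange(cv2.cvtColor(im,cv2.COLOR_RGB2HSV),np.array(lo),np.array(hi)); m[375:]=0
    k=max(cv2.findContours(m,cv2.RETR_EXTERNAL,cv2.CHAIN_APPROX_NONE)[0],key=cv2.contourArea)
    P=((onz(c,k[:,0].astype(float),s['tool_pos'][2]+h)-s['tool_pos'])@Rt)[:,:2]*1000
    return cv2.minAreaRect(P.astype(np.float32)),P.min(0),P.max(0)
E
python3 - <<'E'
from h import *
c,im=snap("wrist"); s=status.state(); print(s['tool_pos'],s['grip_width'])
print(held(c,im,.006))
rel(((.5069,-.0279,.22),187.1,0),((.5069,-.0279,.114),187.1,0))
E
```

```text
[ 0.59159745 -0.39257003  0.20555346] 0.04904611669333464
(((-0.21919631958007812, -0.9127616882324219), (93.35227966308594, 51.224021911621094), 0.12261129915714264), array([-46.93068019, -26.58858028]), array([46.40653569, 24.71312202]))
shift [5.922, 7.246, -0.395] turn [-0.02, 0.06, -6.66] rows 8.0
shift [5.937, 7.247, 2.255] turn [-0.02, 0.06, -6.66] rows 8.0
```

play_rows --rows '[[255, [5.92, 7.25, -0.4], [0, 0, -6.66]], [255, [5.92, 7.25, -0.4], [0, 0, -6.66]], [255, [5.92, 7.25, -0.4], [0, 0, -6.66]], [255, [5.92, 7.25, -0.4], [0, 0, -6.66]], [255, [5.92, 7.25, -0.4], [0, 0, -6.66]], [255, [5.92, 7.25, -0.4], [0, 0, -6.66]], [255, [5.92, 7.25, -0.4], [0, 0, -6.66]], [255, [5.92, 7.25, -0.4], [0, 0, -6.66]], [255, [5.92, 7.25, -0.4], [0, 0, -6.66]], [255, [5.93, 7.25, 1.2], [0, 0, -6.66]], [255, [5.93, 7.25, 2.2], [0, 0, -6.66]], [255, [5.93, 7.25, 2.2], [0, 0, -6.66]], [255, [5.93, 7.25, 2.2], [0, 0, -6.66]], [255, [5.93, 7.25, 2.2], [0, 0, -6.66]], [255, [5.93, 7.25, 2.2], [0, 0, -6.66]]]'

```text
t: 12.9
tool_pos: [0.507, -0.0269, 0.1158]
tool_rot: [-0.194, 3.133, 0.0]
force: [0.8, 0.0, -0.1]
grip_width: 0.0491
finger_force: 30.0
```

```bash
python3 - <<'E'
from h import *
c,im=snap("wrist"); s=status.state(); print(s['tool_pos'],s['grip_width'])
print(held(c,im,.006))
zt=s['tool_pos'][2]+.006
g=cv2.cvtColor(im,cv2.COLOR_RGB2HSV)[:,321]; print([tuple(v) for v in g[192:232:2].tolist()])
cv2.imwrite("pics/w5.png",cv2.resize(im[180:380,240:400,::-1],None,fx=3,fy=3,interpolation=cv2.INTER_NEAREST))
rel(((.5069,-.0279,.085),187.1,0),((.5069,-.0279,.060),187.1,0))
E
```

```text
[ 0.50680192 -0.02678219  0.11558051] 0.04915068855148353
(((6.145030975341797, -0.5811576843261719), (98.59576416015625, 50.42869567871094), 0.16061396896839142), array([-43.0881184 , -25.84024297]), array([55.42266883, 24.63965883]))
[(0, 0, 67), (15, 7, 69), (150, 4, 71), (105, 7, 73), (30, 7, 78), (30, 5, 98), (15, 5, 103), (0, 0, 88), (60, 4, 68), (19, 38, 74), (19, 92, 103), (19, 92, 103), (20, 91, 101), (19, 92, 103), (20, 96, 80), (19, 89, 77), (18, 95, 99), (19, 95, 123), (18, 91, 123), (19, 100, 123)]
shift [0.003, -0.028, 0.765] turn [0.0, 0.03, -0.0] rows 1.0
shift [0.005, -0.028, 1.39] turn [0.0, 0.03, -0.0] rows 2.0
```

View pics/w5.png

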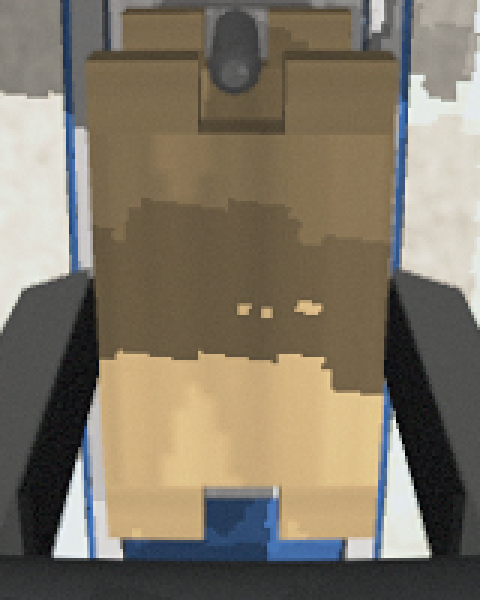

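```bash
python3 - <<'E'
from h import *
c=cam("wrist"); s=status.state(); Rt=R.from_rotvec(s['tool_rot']).as_matrix()
f=lambda uv,z:((onz(c,uv,z)-s['tool_pos'])@Rt*1000).round(1).tolist()
g=lambda a:[(240+x/3,180+y/3) for x,y in a]
zt=s['tool_pos'][2]+.006
print("peg",f(g([(236.5,73)]),.096),"notch",f(g([(200,121),(284,121),(205,487),(279,487)]),zt),"ends",f(g([(87,59),(397,59),(108,540),(374,540)]),zt))
E
```

```text
peg [[39.9, -1.2, 19.5]] notch [[37.0, -7.0, -6.1], [37.0, 6.5, -6.1], [-31.2, -6.9, -5.9], [-31.2, 6.5, -5.9]] ends [[47.2, -24.9, -6.1], [47.2, 24.4, -6.1], [-43.5, -25.3, -5.9], [-43.5, 24.6, -5.9]]
```

play_rows --rows '[[255, [-0.057, -0.025, 0], [0, 0, 0]], [255, [-0.057, -0.025, 0], [0, 0, 0]], [255, [-0.057, -0.025, 0.2], [0, 0, 0]], [255, [-0.057, -0.025, 0.4], [0, 0, 0]], [255, [-0.057, -0.025, 0.6], [0, 0, 0]], [255, [-0.057, -0.025, 0.8], [0, 0, 0]], [255, [-0.057, -0.025, 0.8], [0, 0, 0]]]'

```text
t: 13.65
tool_pos: [0.5074, -0.0275, 0.0805]
tool_rot: [0.195, -3.134, 0.0]
force: [-0.4, -0.6, -0.2]
grip_width: 0.049
finger_force: 30.0
```

play_rows --rows '[[255, [0, 0, 0.25], [0, 0, 0]], [255, [0, 0, 0.42], [0, 0, 0]], [255, [0, 0, 0.5], [0, 0, 0]], [255, [0, 0, 0.5], [0, 0, 0]], [255, [0, 0, 0.5], [0, 0, 0]], [90, [0, 0, 0.5], [0, 0, 0]], [90, [0, 0, 0.5], [0, 0, 0]], [90, [0, 0, 0.5], [0, 0, 0]], [60, [0, 0, -1], [0, 0, 0]], [60, [0, 0, -2], [0, 0, 0]], [60, [0, 0, -3], [0, 0, 0]], [60, [0, 0, -3], [0, 0, 0]], [60, [0, 0, -3], [0, 0, 0]], [60, [0, 0, -3], [0, 0, 0]]]'

```text
t: 15.05
tool_pos: [0.5076, -0.0274, 0.201]
tool_rot: [0.195, -3.134, 0.0]
force: [-0.1, -0.4, 0.2]
grip_width: 0.072
finger_force: 0.0
```

```bash
python3 - <<'E'
from h import *
c,im=snap("wrist"); s=status.state(); print(s['t'],s['tool_pos'],s['force'])
for b in blobs(c,im,(13,50,60),(25,175,255),.065,400):
    if 80<b[3]<100: print(b)
cs,ims=snap("side"); cv2.imwrite("pics/s2.png",cv2.resize(ims[150:290,180:380,::-1],None,fx=4,fy=4,interpolation=cv2.INTER_CUBIC))
K=[status.state()]
E
```

```text
15.1 [ 0.5075372  -0.02740964  0.20076181] [-0.75483197  0.76010813  0.17286985]
(array([480., 375.]), 661.9, 172.3, 94, 26, 25.1)
(array([162., 378.]), 705.7, -181.4, 92, 26, -6.6)
(array([321., 220.]), 506.6, -27.5, 91, 50, 7.1)
```

View pics/s2.png

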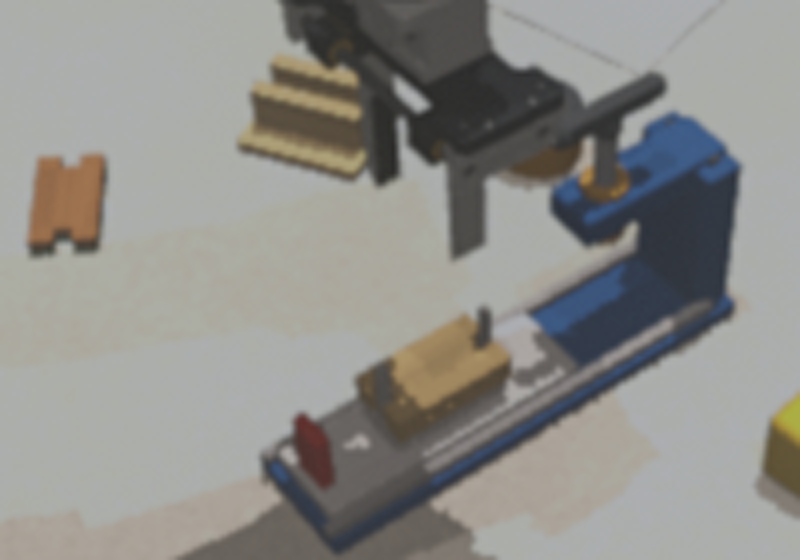

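Both plies are seated. For the face plate the rack would force a radial outward tilt, which is awkward for this wrist. So I'll stand the plate on its end on open bench and regrip it from the other side, tilting sideways. First I'll go above the face and measure it.

```bash
python3 - <<'E'
from h import *
rel(((.37,.295,.22),244,0))
c,im=snap("side")
for b in blobs(c,im,(22,180,60),(32,255,255),.0,30): print(b)
E
```

```text
shift [2.417, 8.425, -0.478] turn [0.01, -0.02, -11.38] rows 8.0
(array([ 59., 154.]), 69.0, 738.4, 75, 54, 88.8)
(array([118., 124.]), 273.6, 812.5, 59, 28, -56.8)
(array([ 51., 113.]), 90.9, 1002.1, 175, 77, 88.3)
(array([96., 85.]), 264.0, 1115.4, 239, 126, -53.3)
```

play_rows --rows '[[60, [1.2, 3, -0.5], [0, 0, -3]], [60, [2.42, 8.43, -0.5], [0, 0, -11.4]], [60, [2.42, 8.43, -0.5], [0, 0, -11.4]], [60, [2.42, 8.43, -0.5], [0, 0, -11.4]], [60, [2.42, 8.43, -0.5], [0, 0, -11.4]], [60, [2.42, 8.43, -0.5], [0, 0, -11.4]], [60, [2.42, 8.43, -0.5], [0, 0, -11.4]], [60, [2.42, 8.43, -0.5], [0, 0, -11.4]], [60, [2.42, 8.43, -0.5], [0, 0, -11.4]], [60, [2.42, 8.43, -0.5], [0, 0, -11.4]], [60, [2.42, 8.43, -0.5], [0, 0, -11.4]], [60, [2.42, 8.43, -0.5], [0, 0, -11.4]], [60, [2.42, 8.43, -0.5], [0, 0, -11.4]]]'

```text
t: 16.5
tool_pos: [0.3707, 0.2947, 0.2219]
tool_rot: [1.666, -2.664, 0.0]
force: [-0.6, -0.1, 0.3]
grip_width: 0.0718
finger_force: 0.0
```

```bash
python3 - <<'E'
from h import *
c,im=snap("wrist"); s=status.state(); print(s['tool_pos'],s['qpos'])
for b in blobs(c,im,(8,60,50),(25,255,255),.014,400): print(b)
B=[b for b in blobs(c,im,(8,60,50),(25,255,255),.014,400) if 80<b[3]<100 and 44<b[4]<56]
x,y,a=[(b[1]/1e3,b[2]/1e3,b[5]) for b in B][0]; xa=a+180
d=np.array([np.cos(np.radians(xa)),np.sin(np.radians(xa)),0])
p=np.array([x,y,.0085])+.0057*d
up=p-pose(xa,45)[:,2]*.08
rel((up,xa,45),(p,xa,45))
E
```

```text
[0.37063868 0.29482366 0.22187664] [-0.81520499  0.12593718  0.08501317  1.96069661 -0.01217771  1.05545796
  1.96392457]
(array([403., 435.]), 382.2, 671.1, 551, 40, -26.1)
(array([479., 376.]), 277.7, 603.3, 115, 36, 77.0)
(array([163., 376.]), 668.0, 412.9, 115, 36, 50.0)
(array([627., 328.]), 1.1, 678.7, 118, 33, -55.3)
(array([164., 274.]), 577.0, 281.4, 108, 79, -51.5)
(array([ 64., 236.]), 683.9, 176.6, 69, 47, 84.4)
(array([321., 207.]), 370.2, 295.3, 90, 50, 64.3)
(array([77., 23.]), 527.6, -57.4, 109, 74, 7.1)
shift [-1.278, 0.021, 3.92] turn [0.02, 9.0, -0.05] rows 6.0
shift [0.136, 0.015, 5.334] turn [0.02, 9.0, -0.05] rows 6.0
```

play_rows --rows '[[60, [-1.28, 0.02, 2.5], [0, 9, 0]], [60, [-1.28, 0.02, 2.5], [0, 9, 0]], [60, [-1.28, 0.02, 2.5], [0, 9, 0]], [60, [-1.28, 0.02, 2.5], [0, 9, 0]], [60, [-1.28, 0.02, 3.9], [0, 9, 0]], [60, [-1.28, 0.02, 3.9], [0, 9, 0]], [60, [-1.28, 0.02, 3.9], [0, 9, 0]], [60, [-1.28, 0.02, 3.9], [0, 9, 0]], [60, [-1.28, 0.02, 3.9], [0, 9, 0]]]'

```text
t: 17.45
tool_pos: [0.3931, 0.342, 0.0678]
tool_rot: [1.288, -2.059, 0.531]
force: [0.4, -0.4, 1.0]
grip_width: 0.0724
finger_force: 0.0
```

```bash
python3 - <<'E'
from h import *
s=status.state(); print(s['tool_pos'],s['qpos'],s['force']); xa=244.3
Rt=R.from_rotvec(s['tool_rot']).as_matrix(); print(Rt.round(3).tolist())
d=np.array([np.cos(np.radians(xa)),np.sin(np.radians(xa)),0])
p=np.array([.3702,.2953,.0085])+.0057*d
rel((p,xa,45))
E
```

```text
[0.39312337 0.34199861 0.06784684] [-0.9430322   0.87769236  0.098258    1.4069207   0.1128514   1.61709194
  1.79859845] [ 0.43662606 -0.42033015  0.98543847]
[[-0.312, -0.899, -0.307], [-0.639, 0.437, -0.633], [0.703, -0.001, -0.711]]
shift [-0.017, 0.006, 2.07] turn [0.02, 0.06, -0.04] rows 2.0
```

play_rows --rows '[[60, [-0.017, 0.006, 1], [0, 0.06, 0]], [60, [-0.017, 0.006, 1.6], [0, 0.06, 0]], [60, [-0.017, 0.006, 1.9], [0, 0.06, 0]], [60, [-0.017, 0.006, 2.07], [0, 0.06, 0]], [60, [-0.017, 0.006, 2.07], [0, 0.06, 0]], [60, [-0.017, 0.006, 2.07], [0, 0.06, 0]], [255, [-0.017, 0.006, 2.07], [0, 0.06, 0]], [255, [-0.017, 0.006, 2.07], [0, 0.06, 0]], [255, [-0.017, 0.006, 2.07], [0, 0.06, 0]], [255, [-0.017, 0.006, 2.07], [0, 0.06, 0]], [255, [-0.017, 0.006, 2.07], [0, 0.06, 0]], [255, [-0.017, 0.006, 2.07], [0, 0.06, 0]]]' --squeeze 40

```text
t: 18.65
tool_pos: [0.3665, 0.2896, 0.0069]
tool_rot: [1.283, -2.05, 0.536]
force: [0.8, 1.7, 2.3]
grip_width: 0.0494
finger_force: 40.0
```

```bash
python3 - <<'E'
from h import *
s=status.state(); print(s['tool_pos'],s['grip_width'],s['finger_force'],s['force'])
Rt=R.from_rotvec(s['tool_rot']).as_matrix()
ct=Rt.T@(np.array([.3702,.2953,.007])-s['tool_pos']); print("ct",ct*1000)
np.save("ct.npy",ct); np.save("R1.npy",Rt)
rel(((.40,.33,.20),190,0),)
S=np.array([.36,.36,.0465]); t=S-pose(135,-45)@(ct*[1,0,1]); print(t)
E
```

```text
[0.36654982 0.28958397 0.00687802] 0.049397072830166415 40.01941711014297 [0.79830629 1.65559397 2.25276873]
ct [-4.65216336 -0.78796795 -4.87320676]
shift [2.535, -0.311, -4.302] turn [-4.27, -8.36, 10.24] rows 9.0
[0.36011052 0.35988948 0.03976455]
```

play_rows --rows '[[255, [0.7, 0, -0.7], [0, 0, 0]], [255, [1.4, 0, -1.4], [0, 0, 0]], [255, [2.5, -0.3, -4.3], [-4.27, -8.36, 10.24]], [255, [2.5, -0.3, -4.3], [-4.27, -8.36, 10.24]], [255, [2.5, -0.3, -4.3], [-4.27, -8.36, 10.24]], [255, [2.5, -0.3, -4.3], [-4.27, -8.36, 10.24]], [255, [2.5, -0.3, -4.3], [-4.27, -8.36, 10.24]], [255, [2.5, -0.3, -4.3], [-4.27, -8.36, 10.24]], [255, [2.5, -0.3, -4.3], [-4.27, -8.36, 10.24]], [255, [2.5, -0.3, -4.3], [-4.27, -8.36, 10.24]], [255, [2.5, -0.3, -4.3], [-4.27, -8.36, 10.24]], [255, [2.5, -0.3, -4.3], [-4.27, -8.36, 10.24]], [255, [2.5, -0.3, -4.3], [-4.27, -8.36, 10.24]], [255, [2.5, -0.3, -4.3], [-4.27, -8.36, 10.24]]]'

```text
t: 20.05
tool_pos: [0.4002, 0.3312, 0.1985]
tool_rot: [0.275, -3.128, 0.003]
force: [-0.3, -1.2, -0.1]
grip_width: 0.0499
finger_force: 40.0
```

```bash
python3 - <<'E'
from h import *
s=status.state(); print(s['tool_pos'],s['qpos'],s['grip_width'])
rel(((.36,.36,.16),135,-45))
E
```

```text
[0.40022822 0.33118455 0.19849612] [-0.98949346  0.24149725  0.27800332  1.88867677 -0.07616995  1.0235056
  1.06690963] 0.04990150053241821
shift [0.863, 0.886, 0.962] turn [4.3, -8.29, 10.43] rows 9.0
```

play_rows --rows '[[255, [0.86, 0.89, 0.96], [4.3, -8.29, 10.43]], [255, [0.86, 0.89, 0.96], [4.3, -8.29, 10.43]], [255, [0.86, 0.89, 0.96], [4.3, -8.29, 10.43]], [255, [0.86, 0.89, 0.96], [4.3, -8.29, 10.43]], [255, [0.86, 0.89, 0.96], [4.3, -8.29, 10.43]], [255, [0.86, 0.89, 0.96], [4.3, -8.29, 10.43]], [255, [0.86, 0.89, 0.96], [4.3, -8.29, 10.43]], [255, [0.86, 0.89, 0.96], [4.3, -8.29, 10.43]], [255, [0.86, 0.89, 0.96], [4.3, -8.29, 10.43]], [255, [0.86, 0.89, 0.96], [4.3, -8.29, 10.43]], [255, [0.86, 0.89, 0.96], [4.3, -8.29, 10.43]], [255, [0.86, 0.89, 0.96], [4.3, -8.29, 10.43]], [255, [0.86, 0.89, 0.96], [4.3, -8.29, 10.43]]]'

```text
t: 21.35
tool_pos: [0.3605, 0.3594, 0.1609]
tool_rot: [0.917, 2.208, -0.378]
force: [0.0, -0.1, -0.0]
grip_width: 0.0496
finger_force: 40.0
```

```bash
python3 - <<'E'
from h import *
s=status.state(); print(s['tool_pos'],s['qpos'],s['grip_width'])
Rt=R.from_rotvec(s['tool_rot']).as_matrix(); print((Rt-pose(135,-45)).round(3).tolist())
ct=np.load("ct.npy"); ct[1]=0
# true plate tilt, from the rotation between pick and now
Rp=Rt@np.load("R1.npy").T; print("plate z now",(Rp@[0,0,1]).round(3),"x now",(Rp@[np.cos(np.radians(64.3)),np.sin(np.radians(64.3)),0]).round(3))
for n in("side","scene"):
    c,im=snap(n); u,v=proj(c,s['tool_pos']+Rt@ct)[0].astype(int); print(n,u,v)
    h=im[max(v-60,0):v+60,max(u-70,0):u+70,::-1]; cv2.imwrite(f"pics/{n}3.png",cv2.resize(h,None,fx=2.8,fy=2.8,interpolation=cv2.INTER_CUBIC))
a=[cv2.imread(f"pics/{n}3.png") for n in("side","scene")]; hh=min(x.shape[0] for x in a)
cv2.imwrite("pics/both3.png",np.hstack([x[:hh] for x in a]))
rel(((.36,.36,.0398),135,-45))
E
```

```text
[0.36049755 0.35942445 0.16093485] [-1.65024575  0.52574554  0.48299061  1.90233656  0.51982295  1.16279897
 -0.70822075] 0.04955190561566911
[[0.0, 0.001, -0.001], [0.002, -0.001, 0.001], [0.001, 0.001, -0.001]]
plate z now [-0.706  0.708 -0.003] x now [-0.001  0.004  1.   ]
side 172 146
scene 525 201
shift [2.147, -0.003, 2.136] turn [-0.0, -0.02, -0.03] rows 3.0
```

View pics/both3.png

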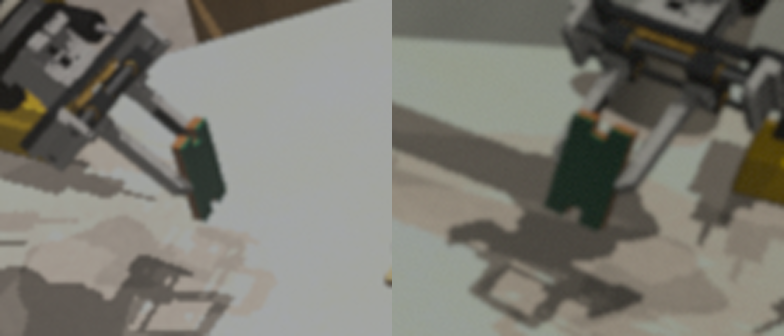

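The plate hangs upright with the green face toward the clamp. I'll check its lean numerically against the prediction.

```bash
python3 - <<'E'
from h import *
s=status.state(); Rt=R.from_rotvec(s['tool_rot']).as_matrix(); ct=np.load("ct.npy"); ct[1]=0
C=s['tool_pos']+Rt@ct; n=np.array([1,-1,0])/2**.5; w=np.array([1,1,0])/2**.5; z=np.array([0,0,1.])
for nm in("side","scene"):
    c,im=snap(nm); hsv=cv2.cvtColor(im,cv2.COLOR_RGB2HSV)
    u,v=proj(c,C)[0].astype(int)
    m=cv2.inRange(hsv,np.array((55,60,15)),np.array((100,255,110))); mm=np.zeros_like(m); mm[v-35:v+35,u-35:u+35]=m[v-35:v+35,u-35:u+35]
    ks=cv2.findContours(mm,cv2.RETR_EXTERNAL,cv2.CHAIN_APPROX_NONE)[0]; k=max(ks,key=cv2.contourArea)
    F=[C+n*.007+a*w*.025+b*z*.045 for a,b in((-1,-1),(-1,1),(1,1),(1,-1))]
    print(nm,cv2.contourArea(k),"pred",proj(c,F).round(1).tolist(),"seen",cv2.boxPoints(cv2.minAreaRect(k)).round(1).tolist())
    E=cv2.approxPolyDP(cv2.convexHull(k),3,True)[:,0]; print(E.tolist())
E
```

```text
side 4.5 pred [[174.9, 165.1], [166.9, 138.9], [175.2, 128.0], [182.5, 154.1]] seen [[170.5, 137.5], [173.0, 135.0], [174.0, 136.0], [171.5, 138.5]]
[[173, 135], [171, 138]]
scene 539.5 pred [[508.7, 214.7], [519.1, 181.3], [539.6, 189.6], [527.9, 223.7]] seen [[509.20001220703125, 215.39999389648438], [520.2000122070312, 182.39999389648438], [539.7000122070312, 188.89999389648438], [528.7000122070312, 221.89999389648438]]
[[521, 183], [538, 190], [528, 221], [512, 214]]
```

play_rows --rows '[[255, [0.7, 0, 0.7], [0, 0, 0]], [255, [1.4, 0, 1.4], [0, 0, 0]], [255, [1.9, 0, 1.9], [0, 0, 0]], [255, [2.15, 0, 2.14], [0, 0, 0]], [255, [2.15, 0, 2.14], [0, 0, 0]], [255, [2.15, 0, 2.14], [0, 0, 0]], [255, [2.15, 0, 2.14], [0, 0, 0]]]'

```text
t: 22.25
tool_pos: [0.36, 0.3608, 0.0399]
tool_rot: [0.917, 2.206, -0.376]
force: [-0.2, -0.4, -1.2]
grip_width: 0.0499
finger_force: 40.0
```

play_rows --rows '[[255, [0.01, 0, 0.01], [0, 0, 0]], [255, [0.02, 0, 0.02], [0, 0, 0]], [255, [0.03, 0, 0.03], [0, 0, 0]], [255, [0.03, 0, 0.03], [0, 0, 0]], [255, [0.03, 0, 0.03], [0, 0, 0]]]'

```text
t: 22.75
tool_pos: [0.3598, 0.3604, 0.0375]
tool_rot: [0.916, 2.206, -0.378]
force: [-0.1, -0.7, 0.6]
grip_width: 0.0496
finger_force: 40.0
```

play_rows --rows '[[255, [0.01, 0, 0.01], [0, 0, 0]], [255, [0.02, 0, 0.02], [0, 0, 0]], [255, [0.03, 0, 0.03], [0, 0, 0]], [255, [0.03, 0, 0.03], [0, 0, 0]], [255, [0.03, 0, 0.03], [0, 0, 0]]]'

```text
t: 23.25
tool_pos: [0.36, 0.3603, 0.0366]
tool_rot: [0.916, 2.205, -0.378]
force: [-5.1, 0.1, 17.1]
grip_width: 0.0491
finger_force: 40.0
```

play_rows --rows '[[255, [-0.012, 0, -0.012], [0, 0, 0]], [255, [-0.012, 0, -0.012], [0, 0, 0]], [90, [-0.012, 0, -0.012], [0, 0, 0]], [90, [-0.012, 0, -0.012], [0, 0, 0]], [60, [-0.012, 0, -0.012], [0, 0, 0]], [60, [-0.012, 0, -0.012], [0, 0, 0]], [60, [0, 0, -0.5], [0, 0, 0]], [60, [0, 0, -1.5], [0, 0, 0]], [60, [0, 0, -2.5], [0, 0, 0]], [60, [0, 0, -3.5], [0, 0, 0]], [60, [0, 0, -3.5], [0, 0, 0]], [60, [0, 0, -3.5], [0, 0, 0]]]'

```text
t: 24.45
tool_pos: [0.2897, 0.4306, 0.1347]
tool_rot: [0.916, 2.207, -0.377]
force: [0.9, -0.6, -0.8]
grip_width: 0.0716
finger_force: 0.0
```

```bash
python3 - <<'E'
from h import *
s=status.state(); print(s['tool_pos'],s['qpos'],s['force'])
C=np.array([.36,.3603,.045]); n=np.array([1,-1,0])/2**.5; w=np.array([1,1,0])/2**.5; z=np.array([0,0,1.])
for nm in("scene",):
    c,im=snap(nm); hsv=cv2.cvtColor(im,cv2.COLOR_RGB2HSV)
    u,v=proj(c,C)[0].astype(int)
    m=cv2.inRange(hsv,np.array((55,60,15)),np.array((100,255,110))); mm=np.zeros_like(m); mm[v-45:v+45,u-45:u+45]=m[v-45:v+45,u-45:u+45]
    k=max(cv2.findContours(mm,cv2.RETR_EXTERNAL,cv2.CHAIN_APPROX_NONE)[0],key=cv2.contourArea)
    F=[C+n*.007+a*w*.025+b*z*.045 for a,b in((-1,-1),(-1,1),(1,1),(1,-1))]
    print(nm,cv2.contourArea(k),"pred",proj(c,F).round(1).tolist(),"seen",cv2.boxPoints(cv2.minAreaRect(k)).round(1).tolist())
P=pose(135,45)
rel(((.33,.39,.28),135,0),(C-P[:,2]*.1+z*.1,135,45))
E
```

```text
[0.28972955 0.43056536 0.13471582] [-1.72879771  0.62913767  0.41690051  1.78587309  0.43374699  1.2479707
 -0.78769582] [ 0.90300883 -0.56800746 -0.82293874]
scene 405.5 pred [[496.3, 255.6], [505.4, 226.1], [524.2, 235.2], [513.9, 265.1]] seen [[497.1000061035156, 256.70001220703125], [507.0, 227.0], [524.4000244140625, 232.8000030517578], [514.5, 262.5]]
shift [-3.57, 0.01, -1.58] turn [0.0, 9.01, -0.02] rows 6.0
shift [-4.428, 0.019, 1.553] turn [0.01, 18.01, -0.02] rows 11.0
```

Standing upright as predicted. Now swing over to the other side.

play_rows --rows '[[60, [-3.57, 0, -1.58], [0, 2, 0]], [60, [-3.57, 0, -1.58], [0, 9, 0]], [60, [-3.57, 0, -1.58], [0, 9, 0]], [60, [-3.57, 0, -1.58], [0, 9, 0]], [60, [-3.57, 0, -1.58], [0, 9, 0]], [60, [-3.57, 0, -1.58], [0, 9, 0]], [60, [-3.57, 0, -1.58], [0, 9, 0]], [60, [-4.43, 0.02, 1.55], [0, 18, 0]], [60, [-4.43, 0.02, 1.55], [0, 18, 0]], [60, [-4.43, 0.02, 1.55], [0, 18, 0]], [60, [-4.43, 0.02, 1.55], [0, 18, 0]], [60, [-4.43, 0.02, 1.55], [0, 18, 0]], [60, [-4.43, 0.02, 1.55], [0, 18, 0]], [60, [-4.43, 0.02, 1.55], [0, 18, 0]], [60, [-4.43, 0.02, 1.55], [0, 18, 0]], [60, [-4.43, 0.02, 1.55], [0, 18, 0]], [60, [-4.43, 0.02, 1.55], [0, 18, 0]]]'

```text
t: 26.2
tool_pos: [0.4089, 0.3121, 0.2167]
tool_rot: [-0.913, -2.21, -0.38]
force: [-0.6, -0.1, 0.2]
grip_width: 0.072
finger_force: 0.0
```

```bash
python3 - <<'E'
from h import *
s=status.state(); print(s['tool_pos'],s['qpos'],s['force'])
Rt=R.from_rotvec(s['tool_rot']).as_matrix(); print((Rt-pose(135,45)).round(3).tolist())
C=np.array([.36,.3603,.045]); P=pose(135,45); z=np.array([0,0,1.])
rel((C-P[:,2]*.07,135,45),(C-P[:,2]*.001,135,45))
E
```

```text
[0.40889467 0.31209532 0.2167002 ] [-0.66304926  0.4939355   0.47700583  1.78484688 -0.83758485  1.51813869
  0.92348288] [-0.58373326 -0.11755969  0.18098655]
[[-0.002, -0.001, 0.001], [-0.001, 0.001, -0.001], [-0.001, 0.002, -0.001]]
shift [-1.817, -0.017, 2.502] turn [0.0, 0.02, 0.02] rows 3.0
shift [-1.815, -0.018, 4.227] turn [0.0, 0.02, 0.02] rows 4.0
```

play_rows --rows '[[60, [-1.2, -0.02, 1], [0, 0, 0]], [60, [-1.82, -0.02, 2], [0, 0, 0]], [60, [-1.82, -0.02, 2.5], [0, 0, 0]], [60, [-1.82, -0.02, 2.5], [0, 0, 0]], [60, [-1.82, -0.02, 3.2], [0, 0, 0]], [60, [-1.82, -0.02, 3.9], [0, 0, 0]], [60, [-1.82, -0.02, 4.22], [0, 0, 0]], [60, [-1.82, -0.02, 4.22], [0, 0, 0]], [60, [-1.82, -0.02, 4.22], [0, 0, 0]], [60, [-1.82, -0.02, 4.22], [0, 0, 0]]]'

```text
t: 27.2
tool_pos: [0.3628, 0.3583, 0.0464]
tool_rot: [-0.916, -2.208, -0.383]
force: [0.3, 1.1, -0.5]
grip_width: 0.0718
finger_force: 0.0
```

```bash
python3 - <<'E'
from h import *
s=status.state(); print(s['tool_pos'],s['qpos'],s['force'])
C=np.array([.36,.3603,.045]); P=pose(135,45)
rel((C-P[:,2]*.001,135,45))
c,im=snap("wrist"); F=[C+np.array([-1,1,0])/2**.5*0+np.array([a*.025*.7071,a*.025*.7071,b*.045]) for a,b in((-1,1),(1,1))]
E
```

```text
[0.36279487 0.35830939 0.04638253] [-0.69086678  0.71078408  0.3719803   1.92143139 -1.01752895  1.24444645
  1.13103259] [ 0.28684709  1.06659953 -0.52330895]
shift [0.035, -0.014, 0.059] turn [0.04, 0.01, 0.0] rows 1.0
```

play_rows --rows '[[60, [0.02, -0.012, 0.06], [0, 0, 0]], [60, [0.02, -0.012, 0.06], [0, 0, 0]], [120, [0.02, -0.012, 0.06], [0, 0, 0]], [255, [0.02, -0.012, 0.06], [0, 0, 0]], [255, [0.02, -0.012, 0.06], [0, 0, 0]], [255, [0.02, -0.012, 0.06], [0, 0, 0]], [255, [0.02, -0.012, 0.06], [0, 0, 0]], [255, [0.02, -0.012, 0.06], [0, 0, 0]], [255, [0.02, -0.012, 0.06], [0, 0, 0]]]' --squeeze 40

```text
t: 28.15
tool_pos: [0.3595, 0.36, 0.0442]
tool_rot: [-0.915, -2.207, -0.381]
force: [0.4, -0.2, 0.4]
grip_width: 0.0498
finger_force: 40.0
```

```bash
python3 - <<'E'
from h import *
s=status.state(); print(s['tool_pos'],s['grip_width'],s['finger_force'])
Rt=R.from_rotvec(s['tool_rot']).as_matrix(); C=np.array([.36,.3603,.045])
ct=Rt.T@(C-s['tool_pos']); print(ct*1000); np.save("ct2.npy",ct); np.save("R2.npy",Rt)
up=s['tool_pos']+[0.0,0,.12]
rel((up,135,45),((.36,.36,.2),135,-45))
E
```

```text
[0.35951765 0.35998997 0.04423553] 0.04981768524415876 40.000001192092896
[ 0.45436798  0.5615568  -0.6256214 ]
shift [2.121, 0.004, -2.122] turn [0.02, 0.0, -0.0] rows 3.0
shift [2.747, 0.014, -2.76] turn [0.02, -18.0, -0.02] rows 11.0
```

play_rows --rows '[[255, [0.7, 0, -0.7], [0, 0, 0]], [255, [1.5, 0, -1.5], [0, 0, 0]], [255, [2.75, 0, -2.76], [0, -18, 0]], [255, [2.75, 0, -2.76], [0, -18, 0]], [255, [2.75, 0, -2.76], [0, -18, 0]], [255, [2.75, 0, -2.76], [0, -18, 0]], [255, [2.75, 0, -2.76], [0, -18, 0]], [255, [2.75, 0, -2.76], [0, -18, 0]], [255, [2.75, 0, -2.76], [0, -18, 0]], [255, [2.75, 0, -2.76], [0, -18, 0]], [255, [2.75, 0, -2.76], [0, -18, 0]], [255, [2.75, 0, -2.76], [0, -18, 0]], [255, [2.75, 0, -2.76], [0, -18, 0]], [255, [2.75, 0, -2.76], [0, -18, 0]], [255, [2.75, 0, -2.76], [0, -18, 0]], [255, [2.75, 0, -2.76], [0, -18, 0]]]'

```text
t: 29.75
tool_pos: [0.3603, 0.3589, 0.2006]
tool_rot: [0.92, 2.207, -0.377]
force: [1.3, -0.1, -0.5]
grip_width: 0.0494
finger_force: 40.0
```

```bash
python3 - <<'E'
from h import *
s=status.state(); print(s['tool_pos'],s['qpos'],s['grip_width'])
Rt=R.from_rotvec(s['tool_rot']).as_matrix(); print((Rt-pose(135,-45)).round(3).tolist())
ct=np.load("ct2.npy"); ct[1]=0
C=s['tool_pos']+Rt@ct+[0,0,.007]
c,im=snap("scene"); u,v=proj(c,C)[0].astype(int)
m=cv2.inRange(cv2.cvtColor(im,cv2.COLOR_RGB2HSV),np.array((55,60,15)),np.array((100,255,140))); mm=np.zeros_like(m); mm[v-50:v+50,u-50:u+50]=m[v-50:v+50,u-50:u+50]
k=max(cv2.findContours(mm,cv2.RETR_EXTERNAL,cv2.CHAIN_APPROX_NONE)[0],key=cv2.contourArea)
l=np.array([-1,1,0])/2**.5; w=np.array([1,1,0])/2**.5
print(cv2.contourArea(k),proj(c,[C+a*l*.045+b*w*.025 for a,b in((-1,-1),(-1,1),(1,1),(1,-1))]).round(1).tolist(),cv2.boxPoints(cv2.minAreaRect(k)).round(1).tolist())
rel(((.36,.36,.03),135,-45),((.36,.36,.0085),135,-45))
E
```

```text
[0.3603426  0.35892739 0.20063925] [-1.77296282  0.49678729  0.64386403  1.88439778  0.46518299  1.19894477
 -0.61295157] 0.04937286074098001
[[0.002, 0.003, -0.002], [0.004, -0.003, 0.001], [0.002, 0.002, -0.002]]
342.5 [[509.3, 187.7], [529.8, 196.3], [550.6, 185.0], [530.3, 177.1]] [[510.3999938964844, 189.3000030517578], [518.0999755859375, 171.0], [544.4000244140625, 181.89999389648438], [536.7999877929688, 200.3000030517578]]
shift [3.028, 0.002, 3.008] turn [-0.01, -0.03, -0.05] rows 4.0
shift [3.407, 0.001, 3.389] turn [-0.01, -0.03, -0.05] rows 4.0
```

Green is on top. Laying it flat.

play_rows --rows '[[255, [1.5, 0, 1.5], [0, 0, 0]], [255, [2.5, 0, 2.5], [0, 0, 0]], [255, [3.1, 0, 3.1], [0, 0, 0]], [255, [3.35, 0, 3.33], [0, 0, 0]], [255, [3.39, 0, 3.37], [0, 0, 0]], [255, [3.39, 0, 3.37], [0, 0, 0]], [255, [3.39, 0, 3.37], [0, 0, 0]], [255, [3.39, 0, 3.37], [0, 0, 0]]]'

```text
t: 30.6
tool_pos: [0.3596, 0.3607, 0.0099]
tool_rot: [0.918, 2.207, -0.376]
force: [0.9, 0.2, -0.2]
grip_width: 0.0493
finger_force: 40.0
```

Lower about 1 mm more, release and retreat.

play_rows --rows '[[255, [0.02, 0, 0.02], [0, 0, 0]], [255, [0.02, 0, 0.02], [0, 0, 0]], [90, [0.02, 0, 0.02], [0, 0, 0]], [90, [0.02, 0, 0.02], [0, 0, 0]], [60, [0.02, 0, 0.02], [0, 0, 0]], [60, [0, 0, -0.5], [0, 0, 0]], [60, [0, 0, -1.5], [0, 0, 0]], [60, [0, 0, -2.5], [0, 0, 0]], [60, [0, 0, -2.5], [0, 0, 0]], [60, [0, 0, -2.5], [0, 0, 0]]]'

```text
t: 31.6
tool_pos: [0.3091, 0.4106, 0.0796]
tool_rot: [0.916, 2.207, -0.377]
force: [-0.0, -1.3, -0.7]
grip_width: 0.0717
finger_force: 0.0
```

```bash
python3 - <<'E'
from h import *
s=status.state(); print(s['tool_pos'],s['grip_width'])
rel(((.36,.36,.22),200,0))
E
```

```text
[0.30914751 0.41055699 0.07958999] 0.07171322694245667
shift [-3.749, 0.013, -1.217] turn [-5.07, 8.0, -12.31] rows 10.0
```

```bash
python3 - <<'E'
from h import *
rel(((.36,.36,.2),135,0))
E
```

```text
shift [-3.396, 0.012, -0.863] turn [0.02, 8.99, -0.01] rows 6.0
```

play_rows --rows '[[60, [-1.5, 0, -1.5], [0, 0, 0]], [60, [-3.4, 0, -0.86], [0, 9, 0]], [60, [-3.4, 0, -0.86], [0, 9, 0]], [60, [-3.4, 0, -0.86], [0, 9, 0]], [60, [-3.4, 0, -0.86], [0, 9, 0]], [60, [-3.4, 0, -0.86], [0, 9, 0]], [60, [-3.4, 0, -0.86], [0, 9, 0]], [60, [-3.4, 0, -0.86], [0, 9, 0]], [60, [-3.4, 0, -0.86], [0, 9, 0]], [60, [-3.4, 0, -0.86], [0, 9, 0]]]'

```text
t: 32.6
tool_pos: [0.3592, 0.3594, 0.1992]
tool_rot: [1.202, 2.9, -0.002]
force: [-0.7, 0.8, 0.3]
grip_width: 0.0719
finger_force: 0.0
```

```bash
python3 - <<'E'
from h import *
c,im=snap("wrist"); s=status.state(); print(s['tool_pos'],s['qpos'])
for b in blobs(c,im,(45,60,10),(100,255,200),.014,400):
    print(b)
    if 80<b[3]<100: rel(((b[1]/1e3,b[2]/1e3,.003),b[5]%180,0))
for b in blobs(c,im,(13,50,60),(25,175,255),.065,300): print(b)
E
```

```text
[0.35905245 0.35970964 0.19933788] [-1.30958003  0.23632379  0.53506598  1.92163676 -0.13826593  1.01999036
  0.07178926]
(array([322., 209.]), 359.5, 361.0, 89, 50, -44.9)
shift [0.024, 0.031, 4.908] turn [-0.0, 0.02, -0.01] rows 4.0
(array([ 14., 220.]), 89.0, 53.7, 249, 88, -61.3)
(array([400., 435.]), 634.8, 260.5, 447, 31, 44.9)
(array([395., 408.]), 568.2, 264.8, 58, 35, 39.7)
(array([390., 351.]), 503.5, 314.2, 48, 36, 42.2)
(array([623., 316.]), 714.3, 556.1, 112, 52, 15.8)
```

play_rows --rows '[[60, [0.024, 0.03, 2], [0, 0, 0]], [60, [0.024, 0.03, 3.5], [0, 0, 0]], [60, [0.024, 0.03, 4.4], [0, 0, 0]], [60, [0.024, 0.03, 4.8], [0, 0, 0]], [60, [0.024, 0.03, 4.88], [0, 0, 0]], [60, [0.024, 0.03, 4.88], [0, 0, 0]], [60, [0.024, 0.03, 4.88], [0, 0, 0]], [255, [0.024, 0.03, 4.88], [0, 0, 0]], [255, [0.024, 0.03, 4.88], [0, 0, 0]], [255, [0.024, 0.03, 4.88], [0, 0, 0]], [255, [0.024, 0.03, 4.88], [0, 0, 0]], [255, [0.024, 0.03, 4.88], [0, 0, 0]], [255, [0.024, 0.03, 4.88], [0, 0, 0]]]' --squeeze 30

```text
t: 33.95
tool_pos: [0.3603, 0.3612, 0.0053]
tool_rot: [1.204, 2.901, 0.003]
force: [-1.5, -0.3, 8.2]
grip_width: 0.0493
finger_force: 30.0
```

```bash
python3 - <<'E'
from h import *
s=status.state(); print(s['tool_pos'],s['grip_width'],s['finger_force'])
rel(((.49,.14,.22),187.1,0),((.5069,-.0279,.22),187.1,0))
E
```

```text
[0.36033223 0.36121817 0.00529122] 0.049341088589075384 30.00385880470276
shift [-6.204, -1.6, -5.372] turn [0.02, 0.01, -10.44] rows 7.0
shift [-9.474, -4.265, -5.378] turn [0.02, 0.01, -10.44] rows 10.0
```

play_rows --rows '[[255, [0, 0, -1.2], [0, 0, 0]], [255, [0, 0, -2.4], [0, 0, 0]], [255, [0, 0, -3.6], [0, 0, -2]], [255, [-6.2, -1.6, -5.35], [0, 0, -10.44]], [255, [-6.2, -1.6, -5.35], [0, 0, -10.44]], [255, [-6.2, -1.6, -5.35], [0, 0, -10.44]], [255, [-6.2, -1.6, -5.35], [0, 0, -10.44]], [255, [-6.2, -1.6, -5.35], [0, 0, -10.44]], [255, [-6.2, -1.6, -5.35], [0, 0, -10.44]], [255, [-6.2, -1.6, -5.35], [0, 0, -10.44]], [255, [-6.2, -1.6, -5.35], [0, 0, -10.44]], [255, [-6.2, -1.6, -5.35], [0, 0, -10.44]], [255, [-6.2, -1.6, -5.35], [0, 0, -10.44]], [255, [-6.2, -1.6, -5.35], [0, 0, -10.44]]]'

```text
t: 35.35
tool_pos: [0.4894, 0.1408, 0.2186]
tool_rot: [-0.197, 3.135, 0.001]
force: [1.5, 0.6, -1.1]
grip_width: 0.0498
finger_force: 30.0
```

```bash
python3 - <<'E'
from h import *
c,im=snap("wrist"); s=status.state(); print(s['tool_pos'],s['grip_width'],s['qpos'])
print(held(c,im,.0087,(45,60,10),(100,255,200)))
for b in blobs(c,im,(13,50,60),(25,175,255),.065,300): print(b)
rel(((.5069,-.0279,.22),187.1,0),((.5069,-.0279,.118),187.1,0))
E
```

```text
[0.48951386 0.14060169 0.21864188] 0.04969937248854179 [-0.81083126  0.2147384   0.54228589  1.89819045 -0.12696618  1.06126461
  1.47932722]
(((1.3668785095214844, -0.531158447265625), (90.68588256835938, 51.25026321411133), 0.16720443964004517), array([-44.02223841, -26.18734437]), array([46.63957432, 25.11399884]))
(array([376., 434.]), 738.8, 235.6, 477, 86, -82.8)
(array([318., 361.]), 643.4, 155.8, 36, 20, -81.9)
(array([435., 380.]), 665.0, 295.9, 97, 23, 16.7)
(array([207., 380.]), 697.2, 36.0, 96, 24, -0.9)
(array([ 21., 313.]), 665.6, -239.7, 57, 52, 15.3)
(array([431., 281.]), 544.9, 265.1, 83, 72, 38.4)
(array([150., 218.]), 506.1, -23.3, 91, 58, 7.2)
shift [0.095, -4.234, -0.037] turn [0.01, 0.01, 0.01] rows 4.0
shift [0.097, -4.236, 2.513] turn [0.01, 0.01, 0.01] rows 4.0
```

play_rows --rows '[[255, [0.06, -4.24, 0], [0, 0, 0]], [255, [0.06, -4.24, 0], [0, 0, 0]], [255, [0.06, -4.24, 0], [0, 0, 0]], [255, [0.06, -4.24, 0], [0, 0, 0]], [255, [0.06, -4.24, 0], [0, 0, 0]], [255, [0.06, -4.24, 1.2], [0, 0, 0]], [255, [0.06, -4.24, 2.2], [0, 0, 0]], [255, [0.06, -4.24, 2.5], [0, 0, 0]], [255, [0.06, -4.24, 2.5], [0, 0, 0]], [255, [0.06, -4.24, 2.5], [0, 0, 0]], [255, [0.06, -4.24, 2.5], [0, 0, 0]]]'

```text
t: 36.5
tool_pos: [0.5096, -0.0283, 0.1204]
tool_rot: [-0.195, 3.132, 0.002]
force: [0.5, 0.2, -0.8]
grip_width: 0.0497
finger_force: 30.0
```

```bash
python3 - <<'E'
from h import *
c,im=snap("wrist"); s=status.state(); print(s['tool_pos'],s['grip_width'])
print(held(c,im,.0087,(45,60,10),(100,255,200)))
cv2.imwrite("pics/w6.png",cv2.resize(im[180:380,240:400,::-1],None,fx=3,fy=3,interpolation=cv2.INTER_NEAREST))
E
```

```text
[ 0.50953461 -0.02827961  0.12021017] 0.04962342353814031
(((1.0074424743652344, -1.333953857421875), (90.96359252929688, 53.592220306396484), 0.010441933758556843), array([-44.47805229, -28.13071909]), array([46.48464391, 25.46332593]))
```

View pics/w6.png

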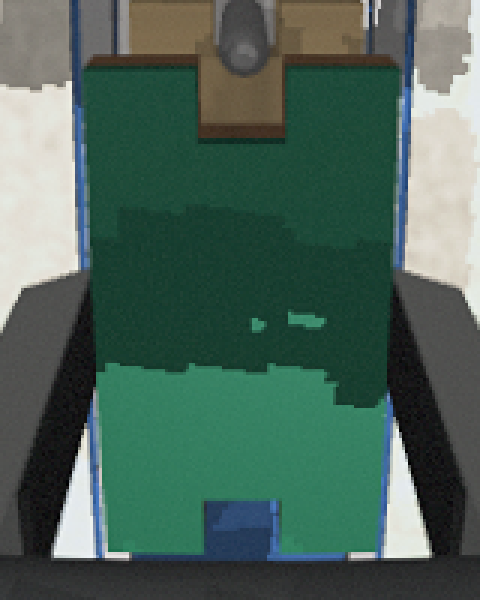

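```bash
python3 - <<'E'
from h import *
c=cam("wrist"); s=status.state(); Rt=R.from_rotvec(s['tool_rot']).as_matrix()
f=lambda uv,z:((onz(c,uv,z)-s['tool_pos'])@Rt*1000).round(1).tolist()
g=lambda a:[(240+x/3,180+y/3) for x,y in a]
zt=s['tool_pos'][2]+.0087
print("peg",f(g([(244,54)]),.096),"notch",f(g([(198,139),(285,139),(205,501),(278,501)]),zt),"ends",f(g([(83,68),(400,68),(108,553),(380,553)]),zt))
rel(((.5083,-.0277,.075),187.1,0))
E
```

```text
peg [[42.6, 0.2, 24.1]] notch [[34.8, -7.2, -8.8], [34.8, 6.6, -8.8], [-32.5, -6.8, -8.6], [-32.5, 6.3, -8.6]] ends [[46.3, -25.2, -8.9], [46.3, 24.5, -8.8], [-44.6, -25.1, -8.6], [-44.7, 25.5, -8.5]]
shift [0.033, 0.017, 1.13] turn [0.01, 0.04, 0.01] rows 1.0
```

Peg cap at (244,54) in the near notch, with a residual of about 1.5 mm. Correcting and lowering.

play_rows --rows '[[255, [0.038, 0.012, 0], [0, 0, 0]], [255, [0.038, 0.012, 0], [0, 0, 0]], [255, [0.038, 0.012, 0.2], [0, 0, 0]], [255, [0.038, 0.012, 0.4], [0, 0, 0]], [255, [0.038, 0.012, 0.6], [0, 0, 0]], [255, [0.038, 0.012, 0.8], [0, 0, 0]], [255, [0.038, 0.012, 0.9], [0, 0, 0]], [255, [0.038, 0.012, 0.9], [0, 0, 0]]]'

```text
t: 37.35
tool_pos: [0.5067, -0.0284, 0.082]
tool_rot: [0.195, -3.136, -0.001]
force: [-0.3, 1.1, -0.0]
grip_width: 0.0492
finger_force: 30.0
```

play_rows --rows '[[255, [0, 0, 0.15], [0, 0, 0]], [255, [0, 0, 0.25], [0, 0, 0]], [255, [0, 0, 0.25], [0, 0, 0]], [255, [0, 0, 0.25], [0, 0, 0]], [90, [0, 0, 0.25], [0, 0, 0]], [90, [0, 0, 0.25], [0, 0, 0]], [90, [0, 0, 0.25], [0, 0, 0]], [60, [0, 0, -1], [0, 0, 0]], [60, [0, 0, -2], [0, 0, 0]], [60, [0, 0, -3], [0, 0, 0]], [60, [0, 0, -3], [0, 0, 0]], [60, [0, 0, -3], [0, 0, 0]], [60, [0, 0, -3], [0, 0, 0]]]'

```text
t: 38.65
tool_pos: [0.5064, -0.0282, 0.2018]
tool_rot: [0.195, -3.135, -0.001]
force: [0.6, -0.1, -0.9]
grip_width: 0.072
finger_force: 0.0
```

```bash
python3 - <<'E'
from h import *
c,im=snap("wrist"); s=status.state(); print(s['t'],s['tool_pos'])
for b in blobs(c,im,(45,60,10),(100,255,200),.079,300): print(b)
for b in blobs(c,im,(170,120,40),(180,255,255),.075,30)+blobs(c,im,(0,150,40),(5,255,255),.075,30): print("red",b)
E
```

```text
38.7 [ 0.50637249 -0.02829453  0.20167539]
(array([321., 225.]), 506.7, -28.0, 90, 50, 8.0)
red (array([321., 115.]), 414.5, -39.3, 28, 12, -82.8)
```

```bash
python3 - <<'E'
from h import *
rel(((.377,-.0445,.2),187.1,0),((.377,-.0445,.05),187.1,0))
E
```

```text
shift [3.26, -0.001, 0.044] turn [0.01, -0.01, 0.0] rows 3.0
shift [3.258, -0.004, 3.794] turn [0.01, -0.01, 0.0] rows 5.0
```

play_rows --rows '[[255, [1.2, 0, 0], [0, 0, 0]], [255, [2.4, 0, 0], [0, 0, 0]], [255, [3.26, 0, 0], [0, 0, 0]], [255, [3.26, 0, 0], [0, 0, 0]], [255, [3.26, 0, 0], [0, 0, 0]], [255, [3.26, 0, 1.2], [0, 0, 0]], [255, [3.26, 0, 2.4], [0, 0, 0]], [255, [3.26, 0, 3.4], [0, 0, 0]], [255, [3.26, 0, 3.8], [0, 0, 0]], [255, [3.26, 0, 3.8], [0, 0, 0]], [255, [3.26, 0, 3.8], [0, 0, 0]]]'

```text
t: 39.8
tool_pos: [0.3781, -0.0448, 0.0505]
tool_rot: [0.194, -3.136, 0.001]
force: [0.5, 0.2, 0.2]
grip_width: 0.0005
finger_force: 0.0
```

```bash
python3 - <<'E'
from h import *
s=status.state(); print(s['tool_pos'],s['qpos'],s['force'])
rel(((.377,-.0445,.05),187.1,0),((.377+.1*.9923,-.0445+.1*.1236,.05),187.1,0))
E
```

```text
[ 0.37813378 -0.04484765  0.05051658] [-0.5363448   0.29068426  0.64394163  2.33184421 -0.31014492  0.59740589
  2.04080959] [0.49597532 0.17188132 0.15780284]
shift [0.027, 0.012, 0.013] turn [-0.0, -0.0, -0.0] rows 1.0
shift [-2.473, 0.012, 0.013] turn [-0.0, -0.0, -0.0] rows 2.0
```

play_rows --rows '[[255, [-0.3, 0.01, 0], [0, 0, 0]], [255, [-0.5, 0.01, 0], [0, 0, 0]], [255, [-0.7, 0.01, 0], [0, 0, 0]], [255, [-0.9, 0.01, 0], [0, 0, 0]], [255, [-1.15, 0.01, 0], [0, 0, 0]], [255, [-1.4, 0.01, 0], [0, 0, 0]], [255, [-1.65, 0.01, 0], [0, 0, 0]], [255, [-1.9, 0.01, 0], [0, 0, 0]], [255, [-2.15, 0.01, 0], [0, 0, 0]], [255, [-2.4, 0.01, 0], [0, 0, 0]], [255, [-2.65, 0.01, 0], [0, 0, 0]], [255, [-2.9, 0.01, 0], [0, 0, 0]], [255, [-3.1, 0.01, 0], [0, 0, 0]], [255, [-3.3, 0.01, 0], [0, 0, 0]], [255, [-3.45, 0.01, 0], [0, 0, 0]], [255, [-3.5, 0.01, 0], [0, 0, 0]], [255, [-3.5, 0.01, 0], [0, 0, 0]]]'

```text
t: 41.5
tool_pos: [0.517, -0.0263, 0.0507]
tool_rot: [-0.195, 3.134, 0.002]
force: [0.6, -0.1, -0.7]
grip_width: 0.0002
finger_force: 0.0
```

play_rows --rows '[[255, [-0.08, 0, 0], [0, 0, 0]], [255, [-0.16, 0, 0], [0, 0, 0]], [255, [-0.24, 0, 0], [0, 0, 0]], [255, [-0.3, 0, 0], [0, 0, 0]], [255, [-0.34, 0, 0], [0, 0, 0]], [255, [-0.37, 0, 0], [0, 0, 0]], [255, [-0.4, 0, 0], [0, 0, 0]]]'

```text
t: 42.2
tool_pos: [0.5325, -0.0245, 0.0507]
tool_rot: [-0.195, 3.134, 0.001]
force: [-3.1, 0.6, 1.0]
grip_width: 0.0004
finger_force: 1.5
```

```bash
python3 - <<'E'
from h import *
s=status.state(); print(s['tool_pos'],s['force'])
c,im=snap("side")
for b in blobs(c,im,(45,60,10),(100,255,200),.079,30): print("green",b)
for b in blobs(c,im,(170,100,40),(180,255,255),.075,10)+blobs(c,im,(0,100,40),(5,255,255),.075,10): print("red",b)
E
```

```text
[ 0.53252136 -0.02452978  0.05070762] [-3.14928818  0.58337377  1.00861312]
green (array([ 66., 320.]), -33.6, 97.1, 572, 214, -77.9)
green (array([335., 215.]), 651.6, -29.7, 62, 44, -30.8)
green (array([ 32., 188.]), -12.5, 537.5, 480, 171, 83.5)
green (array([261.,  92.]), 732.7, 695.5, 791, 174, -82.2)
green (array([85., 54.]), 373.1, 1272.5, 1252, 772, 83.5)
red (array([303., 243.]), 534.3, -63.0, 17, 10, -83.0)
```

Force is still just the 3 N of friction, so keep creeping until it rises.

play_rows --rows '[[255, [-0.04, 0, 0], [0, 0, 0]], [255, [-0.08, 0, 0], [0, 0, 0]], [255, [-0.12, 0, 0], [0, 0, 0]], [255, [-0.15, 0, 0], [0, 0, 0]], [255, [-0.15, 0, 0], [0, 0, 0]]]'

```text
t: 42.75
tool_pos: [0.5339, -0.0245, 0.05]
tool_rot: [0.193, -3.128, -0.004]
force: [-34.1, -2.2, 27.1]
grip_width: 0.0004
finger_force: 17.0
```

Bed is home (34 N at the stop). Back off, rise, and go above the T-handle.

```bash
python3 - <<'E'
from h import *
rel(((.51,-.027,.05),187.1,0),((.51,-.027,.31),187.1,0),((.655,-.0096,.31),187.1,0))
E
```

```text
shift [0.602, 0.012, 0.005] turn [0.03, -0.09, -0.01] rows 1.0
shift [0.651, 0.03, -6.495] turn [0.03, -0.09, -0.01] rows 6.0
shift [-3.0, 0.017, -6.522] turn [0.03, -0.09, -0.01] rows 6.0
```

play_rows --rows '[[255, [0.3, 0, 0], [0, 0, 0]], [255, [0.6, 0, 0], [0, 0, 0]], [255, [0.65, 0, -0.5], [0, 0, 0]], [255, [0.65, 0, -2], [0, 0, 0]], [120, [0.65, 0, -3.5], [0, 0, 0]], [120, [0.65, 0, -5], [0, 0, 0]], [120, [0.65, 0, -6.5], [0, 0, 0]], [120, [0.65, 0, -6.5], [0, 0, 0]], [120, [0.65, 0, -6.5], [0, 0, 0]], [120, [-1, 0, -6.5], [0, 0, 0]], [120, [-3, 0, -6.5], [0, 0, 0]], [120, [-3, 0, -6.5], [0, 0, 0]], [120, [-3, 0, -6.5], [0, 0, 0]], [120, [-3, 0, -6.5], [0, 0, 0]]]'

```text
t: 44.15
tool_pos: [0.6573, -0.0098, 0.3093]
tool_rot: [0.194, -3.135, 0.001]
force: [-0.5, -0.5, 1.5]
grip_width: 0.0498
finger_force: 0.0
```

```bash
python3 - <<'E'
from h import *
c,im=snap("wrist"); s=status.state(); print(s['tool_pos'],s['qpos'],s['force'])
C=np.array([.642,-.0112,.21]); d=np.array([.9923,.1236,0])
print("pred bar",proj(c,[C-d*.046,C,C+d*.046]).round(1).tolist())
hsv=cv2.cvtColor(im,cv2.COLOR_RGB2HSV)
u0=int(proj(c,C)[0][0])
for v in range(150,330,6): print(v,' '.join(f"{hsv[v,u,0]//10:x}{hsv[v,u,1]//16:x}{hsv[v,u,2]//16:x}" for u in range(u0-32,u0+34,4)))
E
```

```text
[ 0.65670865 -0.01000776  0.31028973] [-0.51259662  0.47934076  0.7149445   1.41093785 -0.31431796  1.36639334
  1.90346965] [-1.22876566 -0.96678406 -0.37782146]
pred bar [[321.4, 156.0], [321.3, 215.9], [321.3, 271.7]]
150 10c 108 726 784 794 784 754 405 004 008 794 794 794 7a4 a56 f06 a67
156 00d 10b 716 784 794 784 754 305 f06 1107 794 7a4 794 7a4 a67 10c a5a
162 00c 00b 616 794 784 794 812 c03 a13 a12 784 7a4 787 799 a64 110c a5b
168 00d 00a 616 894 893 a12 b12 a03 b13 c13 902 894 887 799 a96 90d a8b
174 20d 10d a16 a95 a95 a53 903 b03 a13 a13 a12 a94 a84 994 ad3 90e a8a
180 10d 00c a06 a95 a95 a85 c03 a03 913 c03 a74 aa4 a84 aa3 aa6 80e aba
186 10d 10d b06 a9a a95 a95 c03 c03 b13 b03 a84 a94 a94 974 a64 80e aaa
192 10d 10c a06 a9a a95 187 c03 913 a13 a03 188 b45 a99 a76 a44 70e aaa
198 10d 10c b06 a9a 187 187 813 c03 913 b13 18a 18d a89 a77 a46 90e aaa
204 10d 20c b06 aa8 186 187 913 b13 b14 a14 18b 18d d29 976 a25 80d a98
210 10d 10c 007 a9a 28e b13 c13 a13 c03 a13 a12 18d a99 a57 b17 10c a98
216 306 006 107 a9a a95 907 b14 903 d03 a13 a02 a99 a99 947 c07 10c a98
222 306 106 3
[... 582 characters left out ...]
 a9a a9a a14 915 a04 904 a99 a99 a99 a97 a99 a99 a57
276 a99 a99 905 a99 a9a a9a a9a a9a a99 a99 a99 a99 a99 605 a9a a9a b37
282 a99 a99 a99 a99 a9a a9a a9a a9a a99 a99 a99 a99 a98 a9a a9b a9b a3a
288 90e 90e 30e a88 ab8 aa8 aa8 aa8 aa8 aa8 aa8 aa8 a98 70e 90e 90e a0e
294 a0e 90e a0e 90e 90e a0e 60e 80e a0e 90e a0e a0e 90e 90e 90e 80e 90e
300 a0e 90e 90e a0e 90e a0e 90e 90e 80e a0e a0e 90e a0e a0e a0e a0e 70e
306 a0e a0e 90e a0e 90e a0e 90e a0e a0e 90e a0e a0e 80e 90e 80e a0e a0e
312 90e 70e 90e a0e a0e 70e a0e 80e a0e 90e a0e a0e 90e 90e 90e a0e a0e
318 90e 90e a0e a0e a0e a0e 90e a0e a0e a0e 90e a0e a0e a0e a0e a0e a0e
324 a0e 90e 90e 70e 90e 90e 70e 90e 90e 90e 90e a0e a0e 90e a0e a0e a0e
```

```bash
python3 - <<'E'
from h import *
c,im=snap("wrist"); s=status.state(); Rt=R.from_rotvec(s['tool_rot']).as_matrix()
hsv=cv2.cvtColor(im,cv2.COLOR_RGB2HSV).astype(int)
m=(hsv[:,:,1]<64)&(hsv[:,:,2]<112)
E=[(v,u:=np.where(m[v,300:345])[0]+300) for v in range(232,262,4)]
print([(v,u.min(),u.max()) for v,u in E])
for r in (170,180,186): u=np.where(m[r,305:340])[0]+305; print(r,u.min(),u.max())
col=hsv[:,319]; print([(v,col[v].tolist()) for v in list(range(140,166,2))+list(range(266,280))])
um=np.mean([(u.min()+u.max())/2 for v,u in E])
print(um, onz(c,[(um,246),(um,273)],.214).round(4).tolist(), onz(c,[(319,157),(319,161)],.21).round(4).tolist())
E
```

```text
[(232, np.int64(311), np.int64(327)), (236, np.int64(311), np.int64(327)), (240, np.int64(311), np.int64(327)), (244, np.int64(311), np.int64(327)), (248, np.int64(311), np.int64(327)), (252, np.int64(311), np.int64(327)), (256, np.int64(311), np.int64(327)), (260, np.int64(310), np.int64(328))]
170 308 330
180 311 328
186 311 328
[(140, [8, 7, 138]), (142, [6, 9, 138]), (144, [15, 8, 136]), (146, [30, 4, 136]), (148, [23, 7, 141]), (150, [30, 10, 74]), (152, [45, 7, 72]), (154, [0, 5, 99]), (156, [0, 5, 112]), (158, [0, 0, 96]), (160, [90, 18, 43]), (162, [70, 15, 50]), (164, [120, 10, 49]), (266, [100, 17, 89]), (267, [100, 17, 89]), (268, [102, 15, 85]), (269, [102, 15, 84]), (270, [105, 19, 80]), (271, [102, 16, 79]), (272, [113, 14, 75]), (273, [115, 22, 70]), (274, [107, 85, 87]), (275, [108, 155, 171]), (276, [108, 154, 166]), (277, [108, 151, 159]), (278, [107, 152, 156]), (279, [108, 150, 156])]
319.0 [[0.6649, -0.0103, 0.214], [0.6873, -0.0075, 0.214]] [[0.597, -0.0187, 0.21], [0.6, -0.0183, 0.21]]
```

```bash
python3 - <<'E'
from h import *
rel(((.6427,-.0124,.206),187.1,0))
E
```

```text
shift [0.355, -0.023, 2.625] turn [0.01, 0.02, -0.01] rows 3.0
```

play_rows --rows '[[120, [0.355, -0.023, 0.5], [0, 0, 0]], [120, [0.355, -0.023, 1.5], [0, 0, 0]], [120, [0.355, -0.023, 2.2], [0, 0, 0]], [120, [0.355, -0.023, 2.5], [0, 0, 0]], [120, [0.355, -0.023, 2.6], [0, 0, 0]], [120, [0.355, -0.023, 2.6], [0, 0, 0]], [120, [0.355, -0.023, 2.6], [0, 0, 0]], [255, [0.355, -0.023, 2.6], [0, 0, 0]], [255, [0.355, -0.023, 2.6], [0, 0, 0]], [255, [0.355, -0.023, 2.6], [0, 0, 0]], [255, [0.355, -0.023, 2.6], [0, 0, 0]], [255, [0.355, -0.023, 2.6], [0, 0, 0]], [255, [0.355, -0.023, 2.6], [0, 0, 0]]]' --squeeze 50

```text
t: 45.55
tool_pos: [0.6434, -0.0121, 0.2069]
tool_rot: [-0.195, 3.134, 0.001]
force: [0.8, -1.4, 0.7]
grip_width: 0.0135
finger_force: 50.0
```

```bash
python3 - <<'E'
from h import *
s=status.state(); print(s['tool_pos'],s['grip_width'],s['finger_force'],s['force'],s['wrist_torque'],s['qpos'])
rel(((.6427,-.0124,.206),187.1,0))
E
```

```text
[ 0.64338294 -0.0120638   0.20687891] 0.013476835578281584 49.998541474342346 [ 0.80493065 -1.36112043  0.69255332] [-0.30771136 -0.05262776 -0.10063806] [-0.50892212  0.52685882  0.68429062  1.58139981 -0.35492204  1.15967784
  1.94670721]
shift [0.018, -0.006, 0.022] turn [0.01, 0.01, 0.0] rows 1.0
```

play_rows --rows '[[255, [0, 0, 0.014], [0, 0, 1.6]], [255, [0, 0, 0.028], [0, 0, 3.2]], [255, [0, 0, 0.042], [0, 0, 4.8]], [255, [0, 0, 0.056], [0, 0, 6.4]], [255, [0, 0, 0.07], [0, 0, 8]], [255, [0, 0, 0.084], [0, 0, 9.6]], [255, [0, 0, 0.098], [0, 0, 11.2]], [255, [0, 0, 0.112], [0, 0, 12.8]], [255, [0, 0, 0.126], [0, 0, 14.4]], [255, [0, 0, 0.14], [0, 0, 16]], [255, [0, 0, 0.154], [0, 0, 17.6]], [255, [0, 0, 0.168], [0, 0, 19.2]], [255, [0, 0, 0.182], [0, 0, 20.8]], [255, [0, 0, 0.196], [0, 0, 22.4]], [255, [0, 0, 0.21], [0, 0, 24]], [255, [0, 0, 0.224], [0, 0, 25.6]], [255, [0, 0, 0.238], [0, 0, 27.2]], [255, [0, 0, 0.252], [0, 0, 28.8]], [255, [0, 0, 0.266], [0, 0, 30.4]], [255, [0, 0, 0.28], [0, 0, 32]]]'

```text
t: 47.55
tool_pos: [0.6437, -0.012, 0.1957]
tool_rot: [3.056, 0.728, 0.003]
force: [2.6, -2.7, 0.2]
grip_width: 0.0134
finger_force: 50.0
```

```bash
cat >> h.py <<'E'
def st():
    s=status.state(); X=R.from_rotvec(s['tool_rot']).as_matrix()[:,0]
    print(round(s['t'],2),s['tool_pos'].round(4),"xa",round(np.degrees(np.arctan2(X[1],X[0])),1),"w",round(s['grip_width'],4),"F",s['force'].round(1),"T",s['wrist_torque'].round(2),"q",s['qpos'].round(2))
E
python3 -c "
from h import *
st()"
```

```text
47.55 [ 0.6437 -0.012   0.1957] xa 26.8 w 0.0134 F [ 2.6 -2.7  0.2] T [-0.57 -0.48  0.12] q [-0.78  0.79  1.22  1.6  -0.76  1.3  -0.55]
```

play_rows --rows '[[150, [0, 0, 0], [0, 0, 0]], [150, [0, 0, 0], [0, 0, 0]], [150, [0, 0, -0.4], [0, 0, 0]], [150, [0, 0, -0.8], [0, 0, 0]], [150, [0, 0, -0.8], [0, 0, -1.68]], [150, [0, 0, -0.8], [0, 0, -3.36]], [150, [0, 0, -0.8], [0, 0, -5.04]], [150, [0, 0, -0.8], [0, 0, -6.72]], [150, [0, 0, -0.8], [0, 0, -8.4]], [150, [0, 0, -0.8], [0, 0, -10.1]], [150, [0, 0, -0.8], [0, 0, -11.8]], [150, [0, 0, -0.8], [0, 0, -13.4]], [150, [0, 0, -0.8], [0, 0, -15.1]], [150, [0, 0, -0.8], [0, 0, -16.8]], [150, [0, 0, -0.8], [0, 0, -18.5]], [150, [0, 0, -0.8], [0, 0, -20.1]], [150, [0, 0, -0.8], [0, 0, -21.8]], [150, [0, 0, -0.8], [0, 0, -23.5]], [150, [0, 0, -0.8], [0, 0, -25.2]], [150, [0, 0, -0.8], [0, 0, -25.2]]]'

```text
t: 49.55
tool_pos: [0.6438, -0.0125, 0.2296]
tool_rot: [0.724, 3.054, 0.003]
force: [0.6, -0.9, -0.6]
grip_width: 0.0386
finger_force: 0.0
```

```bash
python3 -c "
from h import *
st(); rel(((.6433,-.0121,.225),206.8,0),((.6433,-.0121,.1952),206.8,0))"
```

```text
49.55 [ 0.6438 -0.0125  0.2296] xa 153.3 w 0.0386 F [ 0.6 -0.9 -0.6] T [ 0.03  0.04 -0.02] q [-0.53  0.51  0.71  1.56 -0.35  1.2   1.36]
shift [0.015, 0.003, 0.116] turn [0.01, 0.04, -10.7] rows 7.0
shift [0.017, 0.001, 0.861] turn [0.01, 0.04, -10.7] rows 7.0
```

play_rows --rows '[[150, [0.015, 0, 0.1], [0, 0, -1.7]], [150, [0.015, 0, 0.1], [0, 0, -3.4]], [150, [0.015, 0, 0.1], [0, 0, -5.1]], [150, [0.015, 0, 0.1], [0, 0, -6.8]], [150, [0.015, 0, 0.1], [0, 0, -8.5]], [150, [0.015, 0, 0.1], [0, 0, -10.7]], [150, [0.015, 0, 0.1], [0, 0, -10.7]], [150, [0.015, 0, 0.1], [0, 0, -10.7]], [150, [0.015, 0, 0.5], [0, 0, -10.7]], [150, [0.015, 0, 0.8], [0, 0, -10.7]], [150, [0.015, 0, 0.85], [0, 0, -10.7]], [150, [0.015, 0, 0.85], [0, 0, -10.7]], [255, [0.015, 0, 0.85], [0, 0, -10.7]], [255, [0.015, 0, 0.85], [0, 0, -10.7]], [255, [0.015, 0, 0.85], [0, 0, -10.7]], [255, [0.015, 0, 0.85], [0, 0, -10.7]], [255, [0.015, 0, 0.85], [0, 0, -10.7]]]'

```text
t: 51.25
tool_pos: [0.6432, -0.0121, 0.194]
tool_rot: [-0.722, 3.055, -0.0]
force: [2.7, -3.9, 0.4]
grip_width: 0.0133
finger_force: 50.0
```

```bash
python3 -c "
from h import *
st()"
```

```text
51.25 [ 0.6432 -0.0121  0.194 ] xa -153.4 w 0.0133 F [ 2.7 -3.9  0.4] T [-0.74 -0.72 -0.01] q [-0.39  0.5   0.5   1.59 -0.26  1.12  2.21]
```

play_rows --rows '[[255, [0, 0, 0.014], [0, 0, 1.6]], [255, [0, 0, 0.028], [0, 0, 3.2]], [255, [0, 0, 0.042], [0, 0, 4.8]], [255, [0, 0, 0.056], [0, 0, 6.4]], [255, [0, 0, 0.07], [0, 0, 8]], [255, [0, 0, 0.084], [0, 0, 9.6]], [255, [0, 0, 0.098], [0, 0, 11.2]], [255, [0, 0, 0.112], [0, 0, 12.8]], [255, [0, 0, 0.126], [0, 0, 14.4]], [255, [0, 0, 0.14], [0, 0, 16]], [255, [0, 0, 0.154], [0, 0, 17.6]], [255, [0, 0, 0.168], [0, 0, 19.2]], [255, [0, 0, 0.182], [0, 0, 20.8]], [255, [0, 0, 0.196], [0, 0, 22.4]], [255, [0, 0, 0.21], [0, 0, 24]], [255, [0, 0, 0.224], [0, 0, 25.6]], [255, [0, 0, 0.238], [0, 0, 27.2]], [255, [0, 0, 0.252], [0, 0, 28.8]], [255, [0, 0, 0.266], [0, 0, 30.4]], [255, [0, 0, 0.28], [0, 0, 32]]]'

```text
t: 53.25
tool_pos: [0.6437, -0.0118, 0.1829]
tool_rot: [2.888, 1.235, 0.005]
force: [6.2, -4.0, -2.6]
grip_width: 0.0134
finger_force: 50.0
```

```bash
python3 -c "
from h import *
st()"
```

```text
53.25 [ 0.6437 -0.0118  0.1829] xa 46.3 w 0.0134 F [ 6.2 -4.  -2.6] T [-1.1  -1.44  0.22] q [-0.75  0.74  1.13  1.61 -0.7   1.24 -0.25]
```

play_rows --rows '[[150, [0, 0, 0], [0, 0, 0]], [150, [0, 0, 0], [0, 0, 0]], [150, [0, 0, -0.4], [0, 0, 0]], [150, [0, 0, -0.8], [0, 0, 0]], [150, [0, 0, -0.8], [0, 0, -1.68]], [150, [0, 0, -0.8], [0, 0, -3.36]], [150, [0, 0, -0.8], [0, 0, -5.04]], [150, [0, 0, -0.8], [0, 0, -6.72]], [150, [0, 0, -0.8], [0, 0, -8.4]], [150, [0, 0, -0.8], [0, 0, -10.1]], [150, [0, 0, -0.8], [0, 0, -11.8]], [150, [0, 0, -0.8], [0, 0, -13.4]], [150, [0, 0, -0.8], [0, 0, -15.1]], [150, [0, 0, -0.8], [0, 0, -16.8]], [150, [0, 0, -0.8], [0, 0, -18.5]], [150, [0, 0, -0.8], [0, 0, -20.1]], [150, [0, 0, -0.8], [0, 0, -21.8]], [150, [0, 0, -0.8], [0, 0, -23.5]], [150, [0, 0, -0.8], [0, 0, -25.2]], [150, [0, 0, -0.8], [0, 0, -25.2]]]'

```text
t: 55.25
tool_pos: [0.6432, -0.0121, 0.2163]
tool_rot: [0.198, 3.132, 0.002]
force: [0.6, -0.6, -0.1]
grip_width: 0.0389
finger_force: 0.0
```

```bash
python3 -c "
from h import *
st(); rel(((.6433,-.0121,.212),226.3,0),((.6433,-.0121,.1828),226.3,0))"
```

```text
55.25 [ 0.6432 -0.0121  0.2163] xa 172.8 w 0.0389 F [ 0.6 -0.6 -0.1] T [ 0.   -0.02  0.03] q [-0.48  0.5   0.64  1.57 -0.32  1.17  1.67]
shift [-0.003, 0.001, 0.107] turn [0.0, 0.04, -10.7] rows 7.0
shift [-0.0, -0.0, 0.837] turn [0.0, 0.04, -10.7] rows 7.0
```

play_rows --rows '[[150, [0, 0, 0.1], [0, 0, -1.7]], [150, [0, 0, 0.1], [0, 0, -3.4]], [150, [0, 0, 0.1], [0, 0, -5.1]], [150, [0, 0, 0.1], [0, 0, -6.8]], [150, [0, 0, 0.1], [0, 0, -8.5]], [150, [0, 0, 0.1], [0, 0, -10.7]], [150, [0, 0, 0.1], [0, 0, -10.7]], [150, [0, 0, 0.1], [0, 0, -10.7]], [150, [0, 0, 0.5], [0, 0, -10.7]], [150, [0, 0, 0.78], [0, 0, -10.7]], [150, [0, 0, 0.82], [0, 0, -10.7]], [150, [0, 0, 0.82], [0, 0, -10.7]], [255, [0, 0, 0.82], [0, 0, -10.7]], [255, [0, 0, 0.82], [0, 0, -10.7]], [255, [0, 0, 0.82], [0, 0, -10.7]], [255, [0, 0, 0.82], [0, 0, -10.7]], [255, [0, 0, 0.82], [0, 0, -10.7]]]'

```text
t: 56.95
tool_pos: [0.6435, -0.012, 0.182]
tool_rot: [-1.229, 2.888, -0.001]
force: [4.8, -2.6, -1.1]
grip_width: 0.0134
finger_force: 50.0
```

```bash
python3 -c "
from h import *
st()"
```

```text
56.95 [ 0.6435 -0.012   0.182 ] xa -133.9 w 0.0134 F [ 4.8 -2.6 -1.1] T [-0.45 -1.06  0.03] q [-0.34  0.5   0.43  1.6  -0.23  1.09  2.52]
```

play_rows --rows '[[255, [0, 0, 0.014], [0, 0, 1.6]], [255, [0, 0, 0.028], [0, 0, 3.2]], [255, [0, 0, 0.042], [0, 0, 4.8]], [255, [0, 0, 0.056], [0, 0, 6.4]], [255, [0, 0, 0.07], [0, 0, 8]], [255, [0, 0, 0.084], [0, 0, 9.6]], [255, [0, 0, 0.098], [0, 0, 11.2]], [255, [0, 0, 0.105], [0, 0, 12]]]'

```text
t: 57.75
tool_pos: [0.6434, -0.012, 0.1778]
tool_rot: [0.388, 3.115, 0.001]
force: [3.3, -3.4, -1.0]
grip_width: 0.0135
finger_force: 50.0
```

```bash
python3 -c "
from h import *
st()"
```

```text
57.75 [ 0.6434 -0.012   0.1778] xa 165.8 w 0.0135 F [ 3.3 -3.4 -1. ] T [-0.74 -1.01  0.17] q [-0.49  0.55  0.66  1.61 -0.37  1.1   1.58]
```

play_rows --rows '[[255, [0, 0, 0.014], [0, 0, 1.6]], [255, [0, 0, 0.028], [0, 0, 3.2]], [255, [0, 0, 0.042], [0, 0, 4.8]], [255, [0, 0, 0.053], [0, 0, 6]]]'

```text
t: 58.15
tool_pos: [0.6435, -0.012, 0.1758]
tool_rot: [1.181, 2.908, 0.002]
force: [3.3, -3.6, -0.3]
grip_width: 0.0136
finger_force: 50.0
```

```bash
python3 -c "
from h import *
st()"
```

```text
58.15 [ 0.6435 -0.012   0.1758] xa 135.8 w 0.0136 F [ 3.3 -3.6 -0.3] T [-0.69 -0.94  0.16] q [-0.57  0.59  0.78  1.62 -0.45  1.12  1.12]
```

play_rows --rows '[[255, [0, 0, 0.013], [0, 0, 1.5]], [255, [0, 0, 0.026], [0, 0, 3]], [255, [0, 0, 0.026], [0, 0, 3]]]'

```text
t: 58.45
tool_pos: [0.6435, -0.012, 0.1747]
tool_rot: [1.55, 2.73, 0.002]
force: [4.9, -3.2, -0.3]
grip_width: 0.0132
finger_force: 50.0
```

```bash
python3 -c "
from h import *
st()"
```

```text
58.45 [ 0.6435 -0.012   0.1747] xa 120.8 w 0.0132 F [ 4.9 -3.2 -0.3] T [-0.77 -0.97 -0.06] q [-0.6   0.61  0.84  1.62 -0.49  1.13  0.9 ]
```

play_rows --rows '[[255, [0, 0, 0.013], [0, 0, 1.5]], [255, [0, 0, 0.026], [0, 0, 3]]]'

```text
t: 58.65
tool_pos: [0.6435, -0.012, 0.1738]
tool_rot: [1.892, 2.506, 0.003]
force: [4.8, -2.4, 0.1]
grip_width: 0.0138
finger_force: 50.1
```

```bash
python3 -c "
from h import *
st()
c,im=snap('side'); cv2.imwrite('pics/s9.png',im[:,:,::-1])
C=np.array([.6432,-.0121,0]); 
print(proj(c,[C+[0,0,.079],C+[0,0,.085],C+[0,0,.106]]).round(1).tolist())
for b in blobs(c,im,(45,60,10),(100,255,200),.079,30)[1:3]: print(b)"
```

```text
58.65 [ 0.6435 -0.012   0.1738] xa 105.9 w 0.0138 F [ 4.8 -2.4  0.1] T [-0.89 -1.02  0.23] q [-0.64  0.64  0.9   1.62 -0.54  1.15  0.67]
[[329.5, 214.0], [329.6, 212.4], [329.8, 206.9]]
(array([ 70., 317.]), -30.0, 114.6, 606, 240, -76.2)
(array([333., 219.]), 643.4, -26.2, 87, 30, 7.1)
```

play_rows --rows '[[255, [0, 0, 0.007], [0, 0, 0.8]]]'

```text
t: 58.8
tool_pos: [0.6435, -0.012, 0.1735]
tool_rot: [1.974, 2.442, 0.003]
force: [5.0, -3.9, 0.8]
grip_width: 0.0137
finger_force: 50.1
```

```bash
python3 -c "
from h import *
for i in range(3): st(); eyes.read_camera('side')
st()"
```

```text
58.8 [ 0.6435 -0.012   0.1735] xa 102.1 w 0.0137 F [ 5.  -3.9  0.8] T [-0.94 -1.01  0.23] q [-0.65  0.65  0.92  1.62 -0.55  1.15  0.61]
58.85 [ 0.6436 -0.012   0.1734] xa 101.8 w 0.0133 F [ 3.9 -2.7  2.5] T [-0.88 -0.88  0.16] q [-0.65  0.65  0.92  1.62 -0.55  1.15  0.61]
58.9 [ 0.6435 -0.012   0.1734] xa 102.0 w 0.0137 F [ 3.7 -3.7  1.8] T [-0.87 -0.97  0.02] q [-0.65  0.65  0.92  1.62 -0.55  1.15  0.61]
58.95 [ 0.6435 -0.012   0.1734] xa 102.1 w 0.0132 F [ 4.4 -3.1  0.7] T [-0.85 -0.97  0.07] q [-0.65  0.65  0.92  1.62 -0.55  1.15  0.61]
```

play_rows --rows '[[255, [0, 0, 0.008], [0, 0, 0.9]]]'

```text
t: 59.05
tool_pos: [0.6435, -0.012, 0.1732]
tool_rot: [2.067, 2.364, 0.003]
force: [5.1, -3.9, 0.8]
grip_width: 0.0132
finger_force: 50.1
```

```bash
python3 -c "
from h import *
st()"
```

```text
59.05 [ 0.6435 -0.012   0.1732] xa 97.7 w 0.0132 F [ 5.1 -3.9  0.8] T [-0.99 -1.04  0.23] q [-0.66  0.65  0.93  1.62 -0.56  1.16  0.55]
```

play_rows --rows '[[255, [0, 0, 0.008], [0, 0, 0.9]]]'

```text
t: 59.15
tool_pos: [0.6435, -0.012, 0.1729]
tool_rot: [2.161, 2.278, 0.004]
force: [4.6, -3.7, 1.7]
grip_width: 0.0134
finger_force: 50.1
```

```bash
python3 -c "
from h import *
st()"
```

```text
59.15 [ 0.6435 -0.012   0.1729] xa 93.0 w 0.0134 F [ 4.6 -3.7  1.7] T [-0.95 -0.96  0.28] q [-0.67  0.66  0.95  1.62 -0.58  1.16  0.48]
```

Torque has risen to 0.28 N m, which implies 30–37 N of clamping force: firm, and below the 40 N hold limit. Release and rise clear.

play_rows --rows '[[255, [0, 0, 0], [0, 0, 0]], [255, [0, 0, 0], [0, 0, 0]], [150, [0, 0, 0], [0, 0, 0]], [150, [0, 0, 0], [0, 0, 0]], [150, [0, 0, 0], [0, 0, 0]], [150, [0, 0, -0.5], [0, 0, 0]], [150, [0, 0, -1.5], [0, 0, 0]], [150, [0, 0, -2.5], [0, 0, 0]], [150, [0, 0, -3], [0, 0, 0]], [150, [0, 0, -3], [0, 0, 0]], [150, [0, 0, -3], [0, 0, 0]], [150, [0, 0, -3], [0, 0, 0]]]'

```text
t: 60.35
tool_pos: [0.6423, -0.0114, 0.2912]
tool_rot: [-2.159, -2.28, -0.001]
force: [0.4, -0.4, -0.9]
grip_width: 0.0387
finger_force: 0.0
```

```bash
python3 - <<'E'
from h import *
c,im=snap("wrist"); st(); s=status.state()
hsv=cv2.cvtColor(im,cv2.COLOR_RGB2HSV)
C=np.array([.6432,-.0121,.186])
u,v=proj(c,C)[0].astype(int); print(u,v)
m=((hsv[:,:,1]<64)&(hsv[:,:,2]<112)).astype(np.uint8); 
n,l,stt,ce=cv2.connectedComponentsWithStats(m); i=l[v,u]; print(stt[i])
P=onz(c,np.argwhere(l==i)[:,::-1].astype(float),.186)[:,:2]; P=P[np.linalg.norm(P-C[:2],axis=1)<.043]
w,V=np.linalg.eigh(np.cov(P.T)); d=V[:,1]; print("bar angle",np.degrees(np.arctan2(d[1],d[0]))%180, w**.5, P.mean(0))
c,im=snap("side")
for b in blobs(c,im,(45,60,10),(100,255,200),.079,30): 
    if .5<b[1]/1e3<.8: print("green",b)
E
```

```text
60.4 [ 0.6423 -0.0114  0.2912] xa 93.1 w 0.0384 F [ 0.4 -0.2 -0.3] T [-0.04 -0.02  0.05] q [-0.7   0.57  1.03  1.48 -0.49  1.37  0.41]
321 233
[ 306  176   34  109 1949]
bar angle 93.23391149681058 [0.0043789  0.02453123] [ 0.6433222  -0.01005325]
green (array([333., 219.]), 643.3, -26.3, 87, 30, 7.1)
green (array([148.,   3.]), 626.5, 1551.3, 343, 99, -30.1)
```

```bash
python3 -c "
from workcell import order
print(order.close_job())"
```

```text
the job is handed in; nothing more can be done
None
```

I handed in the job with both bare maple plies and the face plate (green side up) stacked on the pegs and the bed pushed fully home; the T-handle is at about 7.9 rad, which I estimate as 30–37 N of clamping force, and the judge returned no verdict.

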